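Open the cookie-cutter showcase for the day

TASK

Open the cookie-cutter showcase for the day: lift its lid by the pull tab, swing the prop rod up and bring the lid down onto it, so that the lid rests on the rod with the rod's tip seated in the cup on the lid. Only then turn both brass buttons aside, off the transit board, lift the board out of the case and lay it flat on the cork mat, handle up. Never let the lid fall or the board drop, and leave the goods standing around where they are.

Things in the scene. Friction and masses are not known exactly. Their poses are not given: they have to be found in the camera images.
- case: Fixed pine showcase, 260 mm deep (its x) x 200 mm wide (its y) x 88 mm high, walls 12 mm. Origin: centre of its underside, on the counter. Its x points from the front (pull tab side) to the hinge side, z up. All 'case' coordinates below are in this frame, in mm. Inside, a frame (rails) with its top at z 48 surrounds a 140 x 140 opening centred at (2, 0); the inner walls rise 40 above it, at x +-118 and y +-88. The front rail, x -118 to -68, carries the two turn buttons.
- lid (a joint): Lid angle, rad: 0 shut, 1.2 at its stop. Lid: pine frame with clear pane, 260 x 200 x 17 mm, 0.45 kg, hinged about the case's y axis at case (130, *, 88); its front edge rises as it opens. Friction hinges: it stays where left above about 1.05 rad; lower down it sinks shut if not held. At 0.87 rad it rests on the prop rod.
- lid_hinge (a point): Point on the hinge axis, in the middle of the lid's width, case (130, 0, 88).
- lid_tab (a point): Where to grip the lid's dark wooden pull tab: 290 mm from the hinge axis, on the tab's middle. Tab: 30 mm wide (along case y), 12 mm thick, sticking out 50 mm beyond the lid's front edge; this point is 30 mm beyond that edge. With the lid shut it is at case (-160, 0, 97). Pinched across its width (along case y) it can turn between the fingers.
- rod (a joint): Prop rod angle, rad: 0 lying level, pointing to +x of the case, and growing as its free end swings up. With the lid propped it is 1.01. Friction keeps it where it is left (about 3 N at its middle to move it).
- rod_pivot (a point): The rod's pivot outside the case's -y side wall (the side away from the robot), case (-115, -156, 50). The rod turns about an axis along case y, in the plane y = -156, 56 mm outside the case wall. A small hook at x 75 carries its far end.
- rod_grip (a point): Point on the rod's axis 120 mm from its pivot, a good place to grip. Rod: dark steel, 10 mm thick, 233 mm from pivot to tip, red tip end.
- rod_tip (a point): The rod's round tip end, 233 mm from the pivot.
- cup (a point): Bottom (seat) of the flared steel cup in which the rod's tip belongs, on a bracket that sticks out of the lid's -y side: 200 mm from the hinge towards the front edge, 10 mm above the lid's underside, at y -156. Its mouth opens downwards (lid shut), 34 mm wide at the lip, narrowing to 17 mm, 21 mm deep; its axis leans 0.31 rad so that it lies along the propped rod.
- button_l (a joint): Angle of the left brass turn button, rad: 0 points straight at the board (locking, 24 mm over its edge); grows outward, towards +y of the case, to 1.57 where it lies along the rail. Off the board above 1.27. Range -0.5 to 1.57. Stiff: about 1.5 N at its end. Bar 44 mm from pivot to tip, 14 mm wide, 12 mm thick, top at case z 60.5.
- button_l_pivot (a point): Left button's pivot at rail height, case (-88, 38, 48).
- button_r (a joint): As the left button, mirrored: grows outward towards -y of the case.
- button_r_pivot (a point): Right button's pivot at rail height, case (-88, -38, 48).
- board: Loose plywood transit board, 134 x 134 x 8 mm, about 0.22 kg, lying in the opening with its top flush with the rails (3 mm play all round). Origin: centre of its underside, at the start case (2, 0, 40), x as the case's. Its dark wooden bridge handle, a bar 60 mm long (along its x), 16 mm wide, 14 mm thick, with its middle 42 mm above the underside, lies over its centre.
- board_grip (a point): Middle of the board's handle bar.
- mat: Fixed cork mat, 220 (its x) x 280 (its y) x 5 mm, on the counter in front of the case's pull tab, on the robot's right. Origin: centre of its underside. A white mug stands on its -y half; its +y half is free.
- mug_a: White enamel mug, 76 mm wide, 78 mm high, on the -y half of the mat. Origin: centre of its foot, as for all the goods. Leave alone.
- mug_b: Blue enamel mug, 76 mm wide, 78 mm high. Leave alone.
- jar: Amber jar with red cap, 72 mm wide, 85 mm high. Leave alone.
- tin: Green round tin, 88 mm wide, 72 mm high. Leave alone.
- rolling_pin: Rolling pin lying along its x, 200 mm long, 44 mm thick. Leave alone.
- star_cutter: Star-shaped steel cookie cutter, 84 mm across, 28 mm high. Leave alone.
- spoon: Wooden spoon lying along its x, 200 mm long. Leave alone.

How it is judged:
By the outcome, as a careful person would: the job done as asked, in the order asked, and still so for the second after the job is handed in, with the robot touching nothing.
It also fails if it takes over 72 s, if anything falls off the work surface, if the arm or the gripper's body presses on something with over 40 N, if the wrist force passes 120 N, or if a joint passes its speed limit or range.

ROBOT

A 6-joint arm with a two-finger parallel gripper is mounted at the origin on the work surface. World frame = base frame: x ahead of the robot, y to its left, z up, the work surface at z = 0. Lengths are in mm, angles in rad, forces in N, time in s.
With the tool pointing down it reaches from about 275 to 750 mm from the base axis. Payload 10.2 kg.
Tool frame: the origin (TCP) lies midway between the tips of the shut fingers; the grasp point (between the pads) lies 19 mm behind it; z points along the fingers, y is the line along which they close (so a half turn about z gives the same grasp; the last joint's range is limited). The gripper opens to 85 mm and grips with 20 to 120 N. Pads are 22 mm wide; open, the fingers measure 114 mm over their backs; the gripper's body (76 mm by 85 mm) begins 54 mm behind the grasp point. The pads swing forward as they close: fully open they stand 13 mm farther back than shut.
Start: joints at [0.907, 0.313, 1.498, -0, 1.331, -0.223], TCP at [224.011, 474.816, 231.294] pointing down, gripper open.
Joint ranges: [-2.94, 2.94], [-0.97, 2.17], [0.19, 2.56], [-1.23, 4.37], [0.02, 3.11], [-2.88, 2.88]. Speed limits (rad/s): [2.39, 2.39, 3.01, 3.14, 3.14, 3.14].

INTERFACE

Orientations are given as a unit quaternion [w, x, y, z].
In Python, from rig import sense, capture, finish_job, find_in, place_of gives the robot as it stands. The module is installed in compiled form; this text tells all that it offers.
- The arm moves only by the shell command python3 -m jog 'ROWS' [FORCE]. ROWS is JSON, a list of rows, each an object of numbers: "tx", "ty", "tz": the shift along the tool's x, y, z in mm; "ax", "ay", "az": the turn, a rotation vector about the tool's x, y, z in rad; "jaw": the closure, from -1 (fully open) to 1 (shut), so that 0 is half open. In form: [{"tx": .., "ty": .., "tz": .., "ax": .., "ay": .., "az": .., "jaw": ..}, ...]. A call has 1 to 5 rows; each row shifts and turns the commanded pose from where the row before left it, along the tool's axes as they then stand; what a row does not reach is not made up. A row lasts 1/8 s, in which the tool goes at most 62.5 mm and 10.7 degrees, less where a joint would pass 70% of its speed; a pose out of reach is approached as far as the arm can. A call with a gripper value outside its range is refused whole. The fingers move at their own pace and stop on an object; FORCE is the grip in N (left out, the last holds). Time passes only in rows, so rows that do not move let the fingers close. It gives the time, the measured TCP pose, the force, the opening and the grip force at its end, in the units of the state.
- sense(): the state, without advancing time (a new reading comes with each control period).
- capture(name): name is "side" or "top"; returns a dict with "color" (420x560x3 uint8, red, green, blue), "depth" (420x560 float32, mm along the optical axis (not along the pixel's ray), 0 where there is no reading), "fx", "fy", "cx", "cy" (pixels), "camera_from_world" (4x4, takes a point from world to camera coordinates). Camera axes: x right, y up, looking along -z (the intrinsics and any distortion apply to the point x, -y, -z); pixel columns grow to the right and rows downward; lengths in mm; the calibration is good to about 2 mm. A picture is of the moment at which its call begins.
- finish_job(): hands the job in; it is judged then, once.
Trained networks look in the newest picture that a camera, given by its name, has taken for a name from the list of things; names that differ only in an ending like _2 or _b are one class to them, and where a whole thing is asked for, a point or a joint stands for the part that bears it (a point fixed in the world has none). Each returns a list of dicts, best first, with "conf" (0 to 1); they miss things now and then, are a little off and sometimes report something else, mostly with a low value. They report only what shows in the picture. A call takes as long as a camera call.
- find_in(query, camera): "centre" ([column, row] in pixels, amid what is visible of it).
- place_of(query, camera): "centre" ([column, row] in pixels: a listed point, or the origin of a listed thing).
The state is a dict: "time_s": time; "joints": joint angles; "dq": joint speeds; "tau": joint torques, N m; "eef_pos": TCP position; "ee_rot": TCP orientation; "force": force on the tool from outside, world axes, zero at the start; "wrist_torque": the same for the moment, N m; "grip_width": opening from 0.0 (shut) to 1.0 (fully open); "grip_force": force on a finger pad.
Only numpy, scipy, OpenCV 4.12 (cv2) and the standard library are available. Lean on these libraries where they do the work, as an engineer would, in place of code of your own. Each camera call takes 0.05 s, during which the arm holds its last target. There are 200 camera calls.

## Working session

There is one attempt and no reset: what is moved stays moved. The work goes in short steps, Python scripts to look and compute and a shell command to move; the robot and the scene stay as the last step left them, time stands still between calls to the robot, and variables do not carry over. Pictures are saved under pics/ and viewed, at most 10 in all, crops included, and the job is handed in when it is done.

```bash
mkdir -p pics; ls; cat > h.py <<'E'
import numpy as np, cv2
from rig import sense, capture, find_in, place_of
from scipy.spatial.transform import Rotation as R
def world(c,px,d=None,z=None):
    u,v=px
    ray=np.array([(u-c['cx'])/c['fx'],-(v-c['cy'])/c['fy'],-1.])
    T=np.linalg.inv(c['camera_from_world'])
    if z is not None:
        o=T[:3,3]; r=T[:3,:3]@ray; return o+r*(z-o[2])/r[2]
    if d is None:
        p=c['depth'][max(0,int(v)-2):int(v)+3,max(0,int(u)-2):int(u)+3]; p=p[p>0]; d=np.median(p) if p.size else np.nan
    return (T@np.r_[ray*d,1])[:3]
def proj(c,P):
    p=c['camera_from_world']@np.r_[P,1]; return np.array([c['cx']-c['fx']*p[0]/p[2], c['cy']+c['fy']*p[1]/p[2]])
def quat(q): return R.from_quat([q[1],q[2],q[3],q[0]])
E
python3 - <<'E'
from h import *
for n in ("side","top"):
    c=capture(n); cv2.imwrite(f"pics/{n}0.png",c['color'][...,::-1])
    print(n,c['fx'],c['cx'],c['cy'],np.linalg.inv(c['camera_from_world']).round(3).tolist())
    for q in "case lid_hinge lid_tab rod_pivot rod_grip rod_tip cup button_l_pivot button_r_pivot board board_grip mat mug_a mug_b jar tin rolling_pin star_cutter spoon".split():
        r=place_of(q,n)[:2]
        print(q,[(np.round(x['centre'],1).tolist(),round(x['conf'],2),world(c,x['centre']).round(0).tolist()) for x in r])
print(sense())
E
```

```text
pics
side 410.19657349908067 289.9473605647242 209.19697209868838 [[0.983, 0.138, -0.125, 415.018], [-0.186, 0.679, -0.71, -818.197], [-0.013, 0.721, 0.693, 900.225], [0.0, 0.0, 0.0, 1.0]]
case [([270.7, 208.7], 0.93, [506.0, 15.0, 99.0])]
lid_hinge [([250.6, 166.9], 0.85, [473.0, 212.0, 102.0])]
lid_tab [([283.0, 219.9], 0.92, [532.0, -39.0, 102.0])]
rod_pivot [([331.1, 205.8], 0.45, [689.0, 33.0, 59.0])]
rod_grip [([310.3, 180.9], 0.43, [654.0, 157.0, 59.0])]
rod_tip [([299.1, 159.2], 0.7, [658.0, 351.0, 2.0]), ([218.6, 163.1], 0.69, [371.0, 355.0, 26.0])]
cup [([326.4, 188.0], 0.72, [680.0, 63.0, 106.0])]
button_l_pivot [([250.5, 163.0], 0.65, [474.0, 225.0, 108.0]), ([310.5, 395.4], 0.55, [512.0, -477.0, 11.0])]
button_r_pivot []
board []
board_grip []
mat [([315.9, 356.8], 0.61, [544.0, -392.0, 5.0])]
mug_a [([310.1, 397.4], 0.94, [510.0, -481.0, 11.0]), ([228.2, 280.3], 0.77, [366.0, -171.0, 49.0])]
mug_b [([310.1, 397.4], 0.94, [510.0, -481.0, 11.0]), ([228.2, 280.3], 0.77, [366.0, -171.0, 49.0])]
jar [([364.8, 260.6], 0.72, [720.0, -189.0, 63.0])]
tin [([216.3, 159.1], 0.97, 
[... 1818 characters left out ...]
83.0, 2.0])]
{'time_s': 2.0, 'joints': array([ 9.06577149e-01,  3.12889054e-01,  1.49766285e+00,  1.35821950e-05,
        1.33096290e+00, -2.23386496e-01]), 'dq': array([-0.00053395, -0.00066222,  0.00117474,  0.00096041, -0.0022859 ,
        0.0012824 ]), 'tau': array([ 1.98634257e-04, -4.12161934e+01, -2.59902370e+01, -1.47916635e-04,
        4.34008398e-04, -8.67437757e-05]), 'eef_pos': array([224.03381262, 474.83142972, 231.31378066]), 'ee_rot': array([1.07563615e-05, 2.18637484e-01, 9.75806153e-01, 3.79878876e-05]), 'force': array([-0.20639604, -0.04059459,  0.30160925]), 'wrist_torque': array([ 0.01542539,  0.07397672, -0.03895725]), 'grip_force': 0.0, 'grip_width': 0.9982880919402268}
```

View images.

View pics/side0.png

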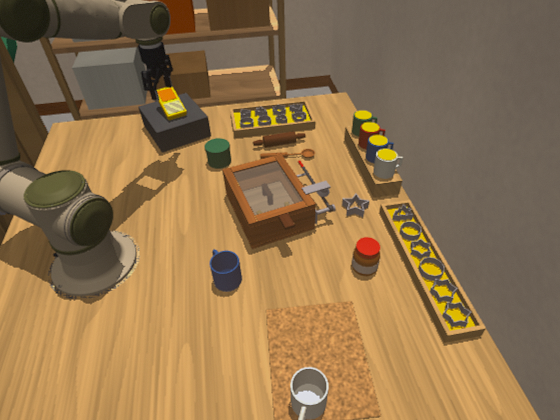

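View pics/top0.png

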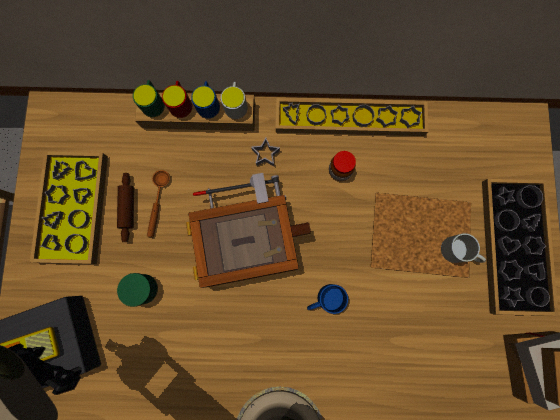

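```bash
python3 - <<'E'
from h import *
for n in ("side","top"):
    c=capture(n); d=c['depth']; T=np.linalg.inv(c['camera_from_world'])
    v,u=np.mgrid[:420,:560]
    P=np.stack([(u-c['cx'])/c['fx']*d,-(v-c['cy'])/c['fy']*d,-d,np.ones_like(d)],-1)@T.T
    P=P[...,:3]; np.save(f"P_{n}.npy",P)
    for lo,hi in((95,115),):
        m=((P[...,2]>lo)&(P[...,2]<hi)&(d>0)).astype(np.uint8)
        m=cv2.morphologyEx(m,cv2.MORPH_OPEN,np.ones((15,15),np.uint8))
        k,l,s,_=cv2.connectedComponentsWithStats(m)
        i=1+np.argmax(s[1:,4]); Q=P[l==i]
        (cx,cy),(w,h),a=cv2.minAreaRect(Q[:,:2].astype(np.float32)); print(n,cx,cy,w,h,a,np.median(Q[:,2]))
    # mat top
    m=((P[...,2]>2.5)&(P[...,2]<9)&(d>0)&(P[...,1]<-200)).astype(np.uint8)
    m=cv2.morphologyEx(m,cv2.MORPH_OPEN,np.ones((5,5),np.uint8))
    k,l,s,_=cv2.connectedComponentsWithStats(m); i=1+np.argmax(s[1:,4]); Q=P[l==i]
    print('mat',cv2.minAreaRect(Q[:,:2].astype(np.float32)))
E
```

```text
side 509.02728271484375 101.30524444580078 203.46279907226562 276.7748107910156 12.440680503845215 101.6008766005524
mat ((547.2492065429688, -393.7265319824219), (280.01898193359375, 221.6859588623047), 85.01043701171875)
top 508.8621826171875 107.68415069580078 199.33677673339844 258.93658447265625 12.69990348815918 100.82950158124129
mat ((539.3834838867188, -276.763671875), (44.312313079833984, 57.54765319824219), 84.7181167602539)
```

The side picture shows the case shut, its tab at (285,222), the rod on its far side with its red end at (302,163), the mat at (320,355), and the blue mug at (226,270). The top picture shows the case at (243,242), the tab at (303,231), the rod from (193,193) to (277,180), and the jar at (343,165). Next I refine the case pose from the clouds.

```bash
cat >> h.py <<'E'
C0=np.array([508.9,107.7,0]); YAW=np.deg2rad(102.6)
RC=R.from_euler('z',YAW)
def c2w(p): return RC.apply(np.asarray(p,float))+C0
def w2c(p): return RC.inv().apply(np.asarray(p,float)-C0)
def tool(t): # tilt t: tool z=(sin t,0,-cos t) in case, tool y=-case y
    z=np.array([np.sin(t),0,-np.cos(t)]); y=np.array([0,-1.,0]); return RC*R.from_matrix(np.c_[np.cross(y,z),y,z])
def grasp2tcp(p,t): return c2w(p)+tool(t).as_matrix()[:,2]*19
def rows(path,rot,n):
    """path: list of world TCP waypoints from current; rot target; prints n rows"""
    s=sense(); p=s['eef_pos']; r0=quat(s['ee_rot']); rv=(r0.inv()*rot).as_rotvec()
    r=r0
    P=np.asarray(path,float)
    for k in range(1,n+1):
        q=p+0;tgt=s['eef_pos']+(P-s['eef_pos'])*k/n
        dr=rv/n; d=r.inv().apply(tgt-p).round(0)
        p=p+r.apply(d); a=dr.round(3); r=r*R.from_rotvec(a)
        print(k,'t',d.astype(int).tolist(),'a',a.tolist())
    print('end err',(p-P).round(1),(r.inv()*rot).as_rotvec().round(3))
def st():
    s=sense(); print(round(s['time_s'],2),'case',w2c(s['eef_pos']).round(1),'F',s['force'].round(1),'w',round(s['grip_width'],2),'gf',round(s['grip_force'],1),'q',s['joints'].round(2),'axes z,y in case',RC.inv().apply(quat(s['ee_rot']).as_matrix()[:,2]).round(2),RC.inv().apply(quat(s['ee_rot']).as_matrix()[:,1]).round(2))
E
python3 - <<'E'
from h import *
for n in ("side","top"):
    P=np.load(f"P_{n}.npy"); Q=w2c(P.reshape(-1,3))
    a=Q[(Q[:,0]<-136)&(Q[:,0]>-175)&(abs(Q[:,1])<40)&(Q[:,2]>80)&(Q[:,2]<115)]
    print(n,'tab',len(a),np.percentile(a,[2,50,98],axis=0).round(1).tolist())
    for lo,hi in((-90,-60),(-30,0),(90,115)):
        a=Q[(Q[:,0]<hi)&(Q[:,0]>lo)&(abs(Q[:,1]+156)<25)&(Q[:,2]>35)&(Q[:,2]<75)]
        if len(a): print('rod',lo,len(a),np.median(a,0).round(1),np.percentile(a,[5,95],axis=0).round(1).tolist())
    a=Q[(abs(Q[:,0])<60)&(abs(Q[:,1])<20)&(Q[:,2]>20)&(Q[:,2]<95)]
    print('inside',len(a))
print('tab tcp above, wp:'); rows(grasp2tcp([-160,0,97+60],0),tool(0),10)
E
```

```text
side tab 124 [[-174.7, -10.9, 95.6], [-156.5, 5.0, 104.0], [-137.2, 18.0, 107.0]]
rod -90 27 [ -76.9 -152.8   57. ] [[-87.2, -161.2, 54.7], [-63.9, -148.2, 74.2]]
rod -30 3 [  -1.1 -153.7   63.3] [[-4.4, -154.6, 61.6], [-0.1, -150.1, 66.2]]
rod 90 14 [ 101.3 -152.3   70.4] [[92.4, -156.5, 65.6], [111.0, -149.9, 73.7]]
inside 0
top tab 165 [[-173.8, -13.2, 99.0], [-155.3, 1.5, 103.6], [-137.4, 15.3, 107.8]]
rod -90 5 [ -87.3 -153.8   53.4] [[-89.4, -157.4, 52.7], [-86.3, -152.0, 57.1]]
rod -30 37 [ -15.5 -154.3   61.5] [[-28.1, -160.2, 57.8], [-2.4, -151.1, 66.4]]
rod 90 31 [ 102.8 -155.3   69.9] [[92.3, -160.7, 66.4], [113.3, -151.7, 73.5]]
inside 4
tab tcp above, wp:
1 t [-51, -34, 9] a [0.0, -0.0, 0.091]
2 t [-54, -29, 10] a [0.0, -0.0, 0.091]
3 t [-57, -23, 9] a [0.0, -0.0, 0.091]
4 t [-58, -19, 9] a [0.0, -0.0, 0.091]
5 t [-60, -13, 10] a [0.0, -0.0, 0.091]
6 t [-61, -8, 9] a [0.0, -0.0, 0.091]
7 t [-61, -2, 9] a [0.0, -0.0, 0.091]
8 t [-61, 3, 10] a [0.0, -0.0, 0.091]
9 t [-61, 9, 9] a [0.0, -0.0, 0.091]
10 t [-60, 15, 9] a [0.0, -0.0, 0.091]
end err [ 0.3 -0.2  0.3] [-0. -0.  0.]
```

```bash
sed -i 's/^C0=.*/C0=np.array([507.1,107.3,0])/' h.py
python3 -m jog '[{"tx":-51,"ty":-34,"tz":5,"az":0.091},{"tx":-54,"ty":-29,"tz":5,"az":0.091},{"tx":-57,"ty":-23,"tz":5,"az":0.091},{"tx":-58,"ty":-19,"tz":5,"az":0.091},{"tx":-60,"ty":-13,"tz":5,"az":0.091}]'
python3 -m jog '[{"tx":-60,"ty":-8,"tz":5,"az":0.091},{"tx":-60,"ty":-2,"tz":5,"az":0.091},{"tx":-60,"ty":3,"tz":5,"az":0.091},{"tx":-60,"ty":9,"tz":5,"az":0.091},{"tx":-60,"ty":15,"tz":10,"az":0.091}]'
python3 - <<'E'
from h import *
st(); rows(grasp2tcp([-160,0,97],0),tool(0),4)
E
```

```text
schema error: expected keys tx, ty, tz, ax, ay, az, jaw
schema error: expected keys tx, ty, tz, ax, ay, az, jaw
Traceback (most recent call last):
  File "h.py", line 17, in <module>
    RC=R.from_euler('z',YAW)
                        ^^^
NameError: name 'YAW' is not defined
```

```bash
sed -i 's/^C0=.*/C0=np.array([507.1,107.3,0]); YAW=np.deg2rad(102.6)/' h.py
python3 -m jog '[{"tx":-51,"ty":-34,"tz":5,"ax":0,"ay":0,"az":0.091,"jaw":-1},{"tx":-54,"ty":-29,"tz":5,"ax":0,"ay":0,"az":0.091,"jaw":-1},{"tx":-57,"ty":-23,"tz":5,"ax":0,"ay":0,"az":0.091,"jaw":-1},{"tx":-58,"ty":-19,"tz":5,"ax":0,"ay":0,"az":0.091,"jaw":-1},{"tx":-60,"ty":-13,"tz":5,"ax":0,"ay":0,"az":0.091,"jaw":-1}]'
python3 -m jog '[{"tx":-60,"ty":-8,"tz":5,"ax":0,"ay":0,"az":0.091,"jaw":-1},{"tx":-60,"ty":-2,"tz":5,"ax":0,"ay":0,"az":0.091,"jaw":-1},{"tx":-60,"ty":3,"tz":5,"ax":0,"ay":0,"az":0.091,"jaw":-1},{"tx":-60,"ty":9,"tz":5,"ax":0,"ay":0,"az":0.091,"jaw":-1},{"tx":-60,"ty":15,"tz":10,"ax":0,"ay":0,"az":0.091,"jaw":-1}]'
python3 - <<'E'
from h import *
st(); rows(grasp2tcp([-160,0,97],0),tool(0),4)
E
```

```text
time_s: 2.72
eef_pos: [384.8, 211.6, 206.4]
ee_rot: [0.0, 0.434, 0.901, 0.0]
force: [0.7, 0.6, -0.4]
grip_width: 1.002
grip_force: 0.0
time_s: 3.35
eef_pos: [543.0, -47.1, 176.5]
ee_rot: [0.001, 0.626, 0.779, 0.0]
force: [0.4, 0.8, -0.1]
grip_width: 1.0
grip_force: 0.0
3.35 case [-158.5   -1.4  176.5] F [ 0.4  0.8 -0.1] w 1.0 gf 0.0 q [-0.3   0.4   1.52  0.    1.22 -0.52] axes z,y in case [-0. -0. -1.] [-0. -1.  0.]
1 t [0, 0, 25] a [0.0, 0.0, -0.001]
2 t [-1, -1, 24] a [0.0, 0.0, -0.001]
3 t [0, 0, 25] a [0.0, 0.0, -0.001]
4 t [0, 0, 25] a [0.0, 0.0, -0.001]
end err [ 0.4  0.5 -0.5] [0.001 0.    0.001]
```

```bash

python3 -m jog '[{"tx":0,"ty":0,"tz":26,"ax":0,"ay":0,"az":0,"jaw":-0.3},{"tx":-1,"ty":-1,"tz":26,"ax":0,"ay":0,"az":0,"jaw":-0.3},{"tx":0,"ty":0,"tz":26,"ax":0,"ay":0,"az":0,"jaw":-0.3},{"tx":0,"ty":0,"tz":24,"ax":0,"ay":0,"az":0,"jaw":-0.3},{"tx":0,"ty":0,"tz":0,"ax":0,"ay":0,"az":0,"jaw":0}]' 50
python3 -m jog '[{"tx":0,"ty":0,"tz":0,"ax":0,"ay":0,"az":0,"jaw":1},{"tx":0,"ty":0,"tz":0,"ax":0,"ay":0,"az":0,"jaw":1},{"tx":0,"ty":0,"tz":0,"ax":0,"ay":0,"az":0,"jaw":1}]'
python3 - <<'E'
from h import *
st()
# arc steps for the tab, tool vertical and tool following partly
for th in np.arange(0,1.21,.1):
    c,s=np.cos(th),np.sin(th); print(round(th,2),(130-290*c+9*s).round(1),(88+9*c+290*s).round(1))
E
```

```text
time_s: 3.98
eef_pos: [540.4, -46.1, 73.1]
ee_rot: [-0.002, 0.625, 0.78, -0.001]
force: [0.6, 0.3, 0.1]
grip_width: 0.501
grip_force: 0.0
time_s: 4.35
eef_pos: [542.0, -46.4, 75.2]
ee_rot: [0.001, 0.625, 0.78, 0.001]
force: [3.3, 1.6, 2.1]
grip_width: 0.338
grip_force: 51.3
4.35 case [-157.6   -0.5   75.2] F [3.3 1.6 2.1] w 0.34 gf 51.3 q [-0.3   0.52  1.63  0.    0.99 -0.52] axes z,y in case [-0. -0. -1.] [ 0. -1.  0.]
0.0 -160.0 97.0
0.1 -157.7 125.9
0.2 -152.4 154.4
0.3 -144.4 182.3
0.4 -133.6 209.2
0.5 -120.2 234.9
0.6 -104.3 259.2
0.7 -86.0 281.7
0.8 -65.6 302.3
0.9 -43.2 320.8
1.0 -19.1 336.9
1.1 6.5 350.5
1.2 33.3 361.6
```

```bash

python3 -m jog '[{"tx":2,"ty":0,"tz":-29,"ax":0,"ay":0,"az":0,"jaw":1},{"tx":5,"ty":0,"tz":-28,"ax":0,"ay":0,"az":0,"jaw":1},{"tx":8,"ty":0,"tz":-28,"ax":0,"ay":0,"az":0,"jaw":1},{"tx":11,"ty":0,"tz":-27,"ax":0,"ay":0,"az":0,"jaw":1}]'
python3 -m jog '[{"tx":13,"ty":0,"tz":-26,"ax":0,"ay":0,"az":0,"jaw":1},{"tx":16,"ty":0,"tz":-24,"ax":0,"ay":0,"az":0,"jaw":1},{"tx":18,"ty":0,"tz":-23,"ax":0,"ay":0,"az":0,"jaw":1},{"tx":20,"ty":0,"tz":-21,"ax":0,"ay":0,"az":0,"jaw":1}]'
python3 - <<'E'
from h import *
st()
E
```

```text
time_s: 4.85
eef_pos: [536.3, -20.8, 187.4]
ee_rot: [0.001, 0.625, 0.78, 0.001]
force: [10.4, 4.6, -5.8]
grip_width: 0.34
grip_force: 51.0
time_s: 5.35
eef_pos: [521.9, 45.3, 280.8]
ee_rot: [0.001, 0.625, 0.78, 0.001]
force: [15.0, 8.8, -12.3]
grip_width: 0.342
grip_force: 54.0
5.35 case [-63.7  -0.9 280.8] F [ 15.    8.8 -12.3] w 0.34 gf 54.0 q [-0.14  0.28  1.42  0.    1.44 -0.36] axes z,y in case [ 0. -0. -1.] [ 0. -1.  0.]
```

```bash

python3 -m jog '[{"tx":22,"ty":0,"tz":-18,"ax":0,"ay":0,"az":0,"jaw":1},{"tx":24,"ty":0,"tz":-16,"ax":0,"ay":0,"az":0,"jaw":1},{"tx":26,"ty":0,"tz":-14,"ax":0,"ay":0,"az":0,"jaw":1},{"tx":8,"ty":0,"tz":-3,"ax":0,"ay":0,"az":0,"jaw":1},{"tx":0,"ty":0,"tz":0,"ax":0,"ay":0,"az":0,"jaw":1}]'
python3 - <<'E'
from h import *
st(); s=sense()
p=w2c(s['eef_pos'])+[0,0,19+2]; d=p-[130,0,88]; print('theta',np.arctan2(d[2],-d[0])-9/290,np.hypot(d[0],d[2]))
c=capture('side'); cv2.imwrite('pics/side1.png',c['color'][...,::-1])
E
```

```text
time_s: 5.98
eef_pos: [505.2, 122.7, 332.3]
ee_rot: [0.003, 0.625, 0.781, 0.002]
force: [13.7, 2.1, 0.2]
grip_width: 0.345
grip_force: 58.7
5.97 case [ 15.5  -1.5 332.3] F [13.7  2.1  0.2] w 0.34 gf 58.7 q [ 0.01  0.25  1.32 -0.    1.56 -0.21] axes z,y in case [-0.   -0.01 -1.  ] [ 0.   -1.    0.01]
theta 1.132323593276868 288.99485901655925
```

View pics/side1.png

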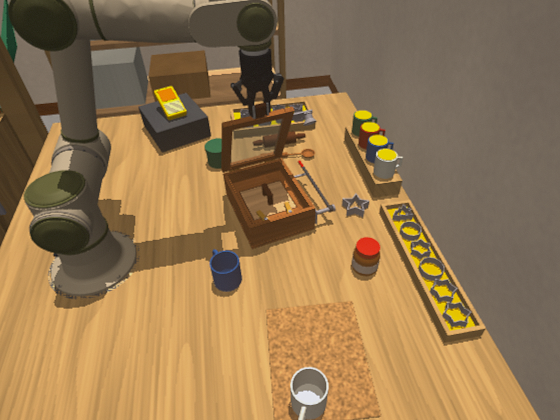

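The picture shows the lid held open at about 1.13 rad (250,140). The rod still lies at (315,185), and the board handle shows at (267,190). I release the lid and check that it stays.

```bash

python3 -m jog '[{"tx":0,"ty":0,"tz":0,"ax":0,"ay":0,"az":0,"jaw":0},{"tx":0,"ty":0,"tz":0,"ax":0,"ay":0,"az":0,"jaw":-0.3},{"tx":0,"ty":0,"tz":-15,"ax":0,"ay":0,"az":0,"jaw":-0.3},{"tx":-15,"ty":0,"tz":-40,"ax":0,"ay":0,"az":0,"jaw":-0.3},{"tx":-50,"ty":0,"tz":-30,"ax":0,"ay":0,"az":0,"jaw":-0.3}]'
python3 - <<'E'
from h import *
st()
for n in('side','top'):
    c=capture(n)
    for q in('rod_pivot','rod_grip','rod_tip','lid_tab','cup','board_grip','button_l_pivot','button_r_pivot'):
        print(n,q,[(np.round(x['centre']).tolist(),round(x['conf'],2),w2c(world(c,x['centre'])).round(0).tolist()) for x in place_of(q,n)[:1]])
    d=c['depth']; T=np.linalg.inv(c['camera_from_world']); v,u=np.mgrid[:420,:560]
    P=(np.stack([(u-c['cx'])/c['fx']*d,-(v-c['cy'])/c['fy']*d,-d,np.ones_like(d)],-1)@T.T)[...,:3]
    Q=w2c(P.reshape(-1,3))
    for lo in range(-100,120,30):
        a=Q[(Q[:,0]<lo+30)&(Q[:,0]>lo)&(abs(Q[:,1]+156)<15)&(Q[:,2]>40)&(Q[:,2]<85)]
        if len(a): print('rod',len(a),np.median(a,0).round(1))
print('to approach'); rows(grasp2tcp([-10-60*np.sin(.5),-155,57+60*np.cos(.5)+20],.5),tool(.5),8)
E
```

```text
time_s: 6.65
eef_pos: [517.3, 59.6, 419.3]
ee_rot: [0.001, 0.624, 0.782, 0.001]
force: [1.6, -0.3, 0.9]
grip_width: 0.646
grip_force: 0.0
6.65 case [-4.880e+01  4.000e-01  4.193e+02] F [ 1.6 -0.3  0.9] w 0.65 gf 0.0 q [-0.11  0.25  1.1   0.    1.79 -0.33] axes z,y in case [-0. -0. -1.] [ 0. -1.  0.]
side rod_pivot [([331.0, 208.0], 0.57, [-120.0, -157.0, 58.0])]
side rod_grip [([312.0, 180.0], 0.67, [14.0, -159.0, 61.0])]
side rod_tip [([300.0, 160.0], 0.47, [205.0, -202.0, -2.0])]
side lid_tab [([259.0, 108.0], 0.77, [-1.0, 5.0, 367.0])]
side cup [([311.0, 116.0], 0.69, [44.0, -165.0, 278.0])]
side board_grip [([266.0, 190.0], 0.62, [3.0, 0.0, 89.0])]
side button_l_pivot [([268.0, 224.0], 0.53, [-128.0, 46.0, 82.0])]
side button_r_pivot [([290.0, 213.0], 0.59, [-90.0, -36.0, 61.0])]
rod 27 [ -84.7 -153.5   57.3]
rod 25 [ -54.4 -153.6   59.1]
rod 25 [ -23.3 -153.8   61. ]
rod 26 [   6.7 -154.    63.3]
rod 21 [  36.2 -154.5   65.6]
rod 30 [  71.5 -154.    65.7]
rod 25 [  95.7 -155.1   69.3]
rod 1 [ 115.  -151.6   67.1]
top rod_pivot []
top rod_grip []
top rod_tip []
top lid_tab [([223.0, 229.0], 0.61, [11.0, 0.0, 365.0])]
top cup []
top board_grip [([268.0, 157.0], 0.57, [-100.0, -22.0, 692.0])]
top button_l_pivot [([277.0, 248.0], 0.52, [-85.0, 34.0, 61.0])]
top button_r_pivot [([452.0, 250.0], 0.68, [-545.0, 131.0, 77.0])]
to approach
1 t [2, 19, 38] a [-0.0, 0.063, 0.0]
2 t [1, 20, 38] a [-0.0, 0.063, 0.0]
3 t [-3, 19, 38] a [-0.0, 0.063, 0.0]
4 t [-5, 20, 38] a [-0.0, 0.063, 0.0]
5 t [-7, 19, 37] a [-0.0, 0.063, 0.0]
6 t [-9, 19, 37] a [-0.0, 0.063, 0.0]
7 t [-12, 20, 36] a [-0.0, 0.063, 0.0]
8 t [-14, 19, 35] a [-0.0, 0.063, 0.0]
end err [-0.1 -0.5  0.1] [-0.    -0.004  0.   ]
```

```bash

python3 -m jog '[{"tx":-15,"ty":50,"tz":-5,"ax":0,"ay":0.1,"az":0,"jaw":-0.1},{"tx":-15,"ty":55,"tz":-5,"ax":0,"ay":0.1,"az":0,"jaw":-0.1},{"tx":-15,"ty":50,"tz":0,"ax":0,"ay":0.1,"az":0,"jaw":-0.1},{"tx":-15,"ty":0,"tz":0,"ax":0,"ay":0.1,"az":0,"jaw":-0.1},{"tx":0,"ty":0,"tz":0,"ax":0,"ay":0.1,"az":0,"jaw":-0.1}]'
python3 - <<'E'
from h import *
st()
rows(grasp2tcp([-10-60*np.sin(.5),-154.5,57+60*np.cos(.5)],.5),tool(.5),6)
E
```

```text
time_s: 8.18
eef_pos: [666.1, 35.6, 419.5]
ee_rot: [-0.181, 0.61, 0.757, 0.146]
force: [0.6, -0.1, -0.1]
grip_width: 0.548
grip_force: 0.0
8.18 case [-104.7 -139.5  419.5] F [ 0.6 -0.1 -0.1] w 0.55 gf 0.0 q [-0.28  0.78  0.35  0.51  2.18 -0.23] axes z,y in case [ 0.45 -0.   -0.89] [-0.01 -1.   -0.  ]
1 t [-13, 2, 54] a [0.0, 0.005, -0.001]
2 t [-14, 3, 54] a [0.0, 0.005, -0.001]
3 t [-14, 2, 54] a [0.0, 0.005, -0.001]
4 t [-14, 3, 54] a [0.0, 0.005, -0.001]
5 t [-15, 2, 54] a [0.0, 0.005, -0.001]
6 t [-15, 3, 54] a [0.0, 0.005, -0.001]
end err [ 0.4 -0.1  0. ] [0.002 0.001 0.001]
```

```bash

python3 -m jog '[{"tx":-13,"ty":2,"tz":54,"ax":0,"ay":0.005,"az":0,"jaw":-0.1},{"tx":-14,"ty":3,"tz":54,"ax":0,"ay":0.005,"az":0,"jaw":-0.1},{"tx":-14,"ty":2,"tz":54,"ax":0,"ay":0.005,"az":0,"jaw":-0.1},{"tx":-14,"ty":3,"tz":54,"ax":0,"ay":0.005,"az":0,"jaw":-0.1},{"tx":-15,"ty":2,"tz":54,"ax":0,"ay":0.005,"az":0,"jaw":-0.1}]'
python3 - <<'E'
from h import *
st()
rows(grasp2tcp([-10,-154.5,57],.5)+tool(.5).as_matrix()[:,2]*3,tool(.5),4)
c=capture('side'); cv2.imwrite('pics/side2.png',cv2.resize(c['color'][50:280,180:420,::-1],None,fx=2.5,fy=2.5))
E
```

```text
time_s: 8.8
eef_pos: [663.9, 99.7, 147.4]
ee_rot: [-0.189, 0.608, 0.756, 0.153]
force: [0.5, -0.4, -1.2]
grip_width: 0.553
grip_force: 0.0
8.8 case [ -41.6 -151.4  147.4] F [ 0.5 -0.4 -1.2] w 0.55 gf 0.0 q [-0.2   0.77  1.06  0.45  1.52 -0.48] axes z,y in case [ 0.47 -0.   -0.88] [-0. -1.  0.]
1 t [-4, 1, 29] a [0.001, 0.002, -0.001]
2 t [-3, 0, 29] a [0.001, 0.002, -0.001]
3 t [-4, 1, 29] a [0.001, 0.002, -0.001]
4 t [-4, 1, 30] a [0.001, 0.002, -0.001]
end err [ 0.   0.  -0.4] [-0.001  0.002  0.001]
```

View pics/side2.png

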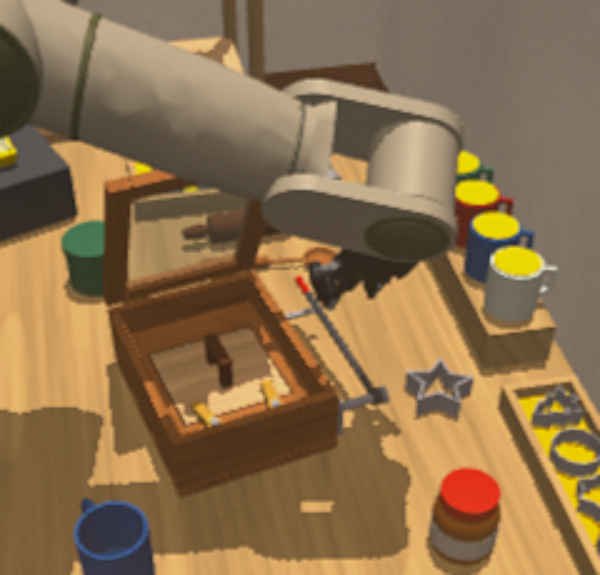

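The picture (crop at 2.5x) shows the gripper behind the rod's line, about (355,270). The rod runs from (300,285) to (375,395), and the arm is clear of the lid. I descend and grip the rod.

```bash

python3 -m jog '[{"tx":-4,"ty":1,"tz":29,"ax":0,"ay":0.002,"az":0,"jaw":-0.1},{"tx":-3,"ty":0,"tz":29,"ax":0,"ay":0.002,"az":0,"jaw":-0.1},{"tx":-4,"ty":1,"tz":29,"ax":0,"ay":0.002,"az":0,"jaw":-0.1},{"tx":-4,"ty":1,"tz":28,"ax":0,"ay":0,"az":0,"jaw":0},{"tx":0,"ty":0,"tz":0,"ax":0,"ay":0,"az":0,"jaw":1}]' 40
python3 -m jog '[{"tx":0,"ty":0,"tz":0,"ax":0,"ay":0,"az":0,"jaw":1},{"tx":0,"ty":0,"tz":0,"ax":0,"ay":0,"az":0,"jaw":1}]'
python3 - <<'E'
from h import *
st()
s=sense(); p=w2c(s['eef_pos']-quat(s['ee_rot']).as_matrix()[:,2]*20); print(p, np.arctan2(p[2]-50,p[0]+115),np.hypot(p[2]-50,p[0]+115))
E
```

```text
time_s: 9.48
eef_pos: [658.3, 140.7, 40.3]
ee_rot: [-0.192, 0.608, 0.755, 0.154]
force: [1.1, 0.4, -1.3]
grip_width: 0.298
grip_force: 0.0
time_s: 9.72
eef_pos: [661.0, 140.4, 42.6]
ee_rot: [-0.188, 0.608, 0.755, 0.157]
force: [13.3, 6.1, -4.0]
grip_width: 0.102
grip_force: 39.0
9.72 case [  -1.2 -157.4   42.6] F [13.3  6.1 -4. ] w 0.1 gf 39.0 q [-0.14  0.88  1.16  0.48  1.31 -0.53] axes z,y in case [ 0.48 -0.01 -0.88] [-0.01 -1.    0.01]
[ -10.7502321  -157.22890234   60.18856329] 0.09742284461330389 104.74646021876045
```

```bash
python3 - <<'E'
import numpy as np
t=.5; r=104.5; X=np.array([np.cos(t),np.sin(t)]); Z=np.array([np.sin(t),-np.cos(t)])
f=np.linspace(.067,1.01,11); P=r*np.c_[np.cos(f),np.sin(f)]; p=P[0]
for k in range(1,11):
    d=P[k]-p; a=np.array([d@X,d@Z]).round(0); p=p+a[0]*X+a[1]*Z; print(k,a)
E
```

```text
1 [ 4. -9.]
2 [  3. -10.]
3 [ 1. -9.]
4 [  1. -10.]
5 [  1. -10.]
6 [ -1. -10.]
7 [-2. -9.]
8 [ -3. -10.]
9 [-3. -9.]
10 [-5. -9.]
```

```bash

python3 -m jog '[{"tx":4,"ty":0,"tz":-9,"ax":0,"ay":0,"az":0,"jaw":1},{"tx":3,"ty":0,"tz":-10,"ax":0,"ay":0,"az":0,"jaw":1},{"tx":1,"ty":0,"tz":-9,"ax":0,"ay":0,"az":0,"jaw":1},{"tx":1,"ty":0,"tz":-10,"ax":0,"ay":0,"az":0,"jaw":1},{"tx":1,"ty":0,"tz":-10,"ax":0,"ay":0,"az":0,"jaw":1}]'
python3 -m jog '[{"tx":-1,"ty":0,"tz":-10,"ax":0,"ay":0,"az":0,"jaw":1},{"tx":-2,"ty":0,"tz":-9,"ax":0,"ay":0,"az":0,"jaw":1},{"tx":-3,"ty":0,"tz":-10,"ax":0,"ay":0,"az":0,"jaw":1},{"tx":-3,"ty":0,"tz":-9,"ax":0,"ay":0,"az":0,"jaw":1},{"tx":-5,"ty":0,"tz":-9,"ax":0,"ay":0,"az":0,"jaw":1}]'
cat >> h.py <<'E'
def cloud(c):
    d=c['depth']; T=np.linalg.inv(c['camera_from_world']); v,u=np.mgrid[:420,:560]
    P=(np.stack([(u-c['cx'])/c['fx']*d,-(v-c['cy'])/c['fy']*d,-d,np.ones_like(d)],-1)@T.T)[...,:3]
    return w2c(P.reshape(-1,3))[d.ravel()>0]
E
python3 - <<'E'
from h import *
st()
s=sense(); p=w2c(s['eef_pos']-quat(s['ee_rot']).as_matrix()[:,2]*19); print(p, np.arctan2(p[2]-50,p[0]+115),np.hypot(p[2]-50,p[0]+115))
for n in('side','top'):
    c=capture(n); Q=cloud(c)
    for lo in range(60,260,20):
        a=Q[(Q[:,2]<lo+20)&(Q[:,2]>lo)&(abs(Q[:,1]+156)<10)&(Q[:,0]>-115)&(Q[:,0]<30)]
        if len(a): m=np.median(a,0); print('rod',n,len(a),m.round(1),np.arctan2(m[2]-50,m[0]+115).round(2))
    for q in ('rod_tip','cup','lid_tab'): print(n,q,[(x['centre'],round(x['conf'],2),w2c(world(c,x['centre'])).round(0).tolist()) for x in place_of(q,n)[:2]])
cv2.imwrite('pics/top3.png',c['color'][...,::-1])
E
```

```text
time_s: 10.35
eef_pos: [664.2, 125.7, 89.0]
ee_rot: [-0.188, 0.609, 0.755, 0.157]
force: [17.7, -0.1, -10.3]
grip_width: 0.099
grip_force: 38.8
time_s: 10.98
eef_pos: [671.3, 92.6, 123.6]
ee_rot: [-0.188, 0.608, 0.755, 0.157]
force: [18.5, 6.0, -9.1]
grip_width: 0.094
grip_force: 39.1
10.97 case [ -50.1 -157.   123.6] F [18.5  6.  -9.1] w 0.09 gf 39.1 q [-0.21  0.81  1.06  0.45  1.49 -0.51] axes z,y in case [ 0.48 -0.01 -0.88] [-0.01 -1.    0.01]
[ -59.16274541 -156.78626969  140.32998974] 1.0171398564801652 106.19466109997286
rod side 32 [-106.2 -154.2   71.4] 1.18
rod side 27 [ -89.9 -153.9   90.9] 1.02
rod side 28 [ -76.5 -153.1  110.4] 1.0
rod side 24 [ -66.  -156.2  128.9] 1.01
rod side 14 [ -73.7 -160.5  148.5] 1.17
rod side 11 [ -84.3 -161.5  167.1] 1.31
rod side 7 [ -99.6 -160.1  183.7] 1.46
side rod_tip []
side cup []
side lid_tab []
rod top 6 [ -47.  -150.5  135. ] 0.9
rod top 42 [ -53.4 -156.2  152.2] 1.03
rod top 31 [ -39.5 -156.9  169.7] 1.01
rod top 30 [ -25.9 -155.8  189.3] 1.0
rod top 30 [ -11.1 -156.1  208.9] 0.99
rod top 31 [   3.2 -155.7  229.2] 0.99
rod top 14 [  13.2 -157.4  242.2] 0.98
top rod_tip [([216.3, 168.4], 0.73, [48.0, -240.0, 0.0]), ([243.7, 238.4], 0.37, [-36.0, 40.0, 472.0])]
top cup [([197.4, 171.5], 0.97, [55.0, -150.0, 287.0])]
top lid_tab [([221.7, 230.4], 0.64, [15.0, 1.0, 357.0])]
```

```bash

python3 -m jog '[{"tx":0,"ty":0,"tz":0,"ax":0,"ay":0,"az":0,"jaw":0.4},{"tx":0,"ty":0,"tz":0,"ax":0,"ay":0,"az":0,"jaw":0},{"tx":0,"ty":0,"tz":-20,"ax":0,"ay":0,"az":0,"jaw":-0.1},{"tx":0,"ty":0,"tz":-45,"ax":0,"ay":0,"az":0,"jaw":-0.3},{"tx":0,"ty":0,"tz":-55,"ax":0,"ay":0,"az":0,"jaw":-0.3}]'
python3 -m jog '[{"tx":0,"ty":-20,"tz":-55,"ax":0,"ay":0,"az":0,"jaw":-0.3},{"tx":0,"ty":-30,"tz":-55,"ax":0,"ay":0,"az":0,"jaw":-0.3},{"tx":10,"ty":-20,"tz":-40,"ax":0,"ay":0,"az":0,"jaw":-0.3}]'
python3 - <<'E'
from h import *
st()
c=capture('side'); Q=cloud(c)
for lo in range(80,250,20):
        a=Q[(Q[:,2]<lo+20)&(Q[:,2]>lo)&(abs(Q[:,1]+156)<10)&(Q[:,0]>-115)&(Q[:,0]<30)]
        if len(a): m=np.median(a,0); print('rod',len(a),m.round(1),np.arctan2(m[2]-50,m[0]+115).round(2))
rows(c2w([-30,-1,425]),tool(0),7)
E
```

```text
time_s: 12.0
eef_pos: [680.3, 36.4, 229.0]
ee_rot: [-0.192, 0.608, 0.755, 0.154]
force: [1.3, 0.3, 0.8]
grip_width: 0.649
grip_force: 0.0
time_s: 12.38
eef_pos: [624.6, -41.0, 366.7]
ee_rot: [-0.19, 0.608, 0.755, 0.154]
force: [0.1, -0.7, -0.0]
grip_width: 0.653
grip_force: 0.0
12.38 case [-170.4  -82.3  366.7] F [ 0.1 -0.7 -0. ] w 0.65 gf 0.0 q [-0.42  0.64  0.74  0.44  2.03 -0.49] axes z,y in case [ 0.48 -0.   -0.88] [-0.01 -1.    0.  ]
rod 27 [ -90.9 -153.8   90.9] 1.04
rod 29 [ -76.9 -153.8  110. ] 1.0
rod 25 [ -62.9 -153.8  128.5] 0.99
rod 30 [ -49.7 -153.9  148.8] 0.99
rod 29 [ -35.3 -154.3  171.2] 0.99
rod 26 [ -21.9 -154.4  190.9] 0.99
rod 29 [  -9.1 -154.8  210.6] 0.99
rod 28 [   2.9 -155.1  228.8] 0.99
rod 1 [   7.6 -154.1  241.1] 1.0
1 t [21, -12, 3] a [0.001, -0.07, -0.001]
2 t [22, -11, 1] a [0.001, -0.07, -0.001]
3 t [21, -12, 0] a [0.001, -0.07, -0.001]
4 t [22, -11, -2] a [0.001, -0.07, -0.001]
5 t [21, -12, -3] a [0.001, -0.07, -0.001]
6 t [21, -11, -5] a [0.001, -0.07, -0.001]
7 t [21, -11, -6] a [0.001, -0.07, -0.001]
end err [ 0.3  0.3 -0.1] [ 0.003 -0.001  0.002]
```

```bash

python3 -m jog '[{"tx":21,"ty":-12,"tz":-5,"ax":0,"ay":-0.1,"az":0,"jaw":-0.3},{"tx":28,"ty":-14,"tz":-5,"ax":0,"ay":-0.1,"az":0,"jaw":-0.3},{"tx":30,"ty":-18,"tz":-3,"ax":0,"ay":-0.1,"az":0,"jaw":-0.3},{"tx":30,"ty":-18,"tz":-4,"ax":0,"ay":-0.1,"az":0,"jaw":-0.3},{"tx":30,"ty":-18,"tz":-5,"ax":0,"ay":-0.1,"az":0,"jaw":-0.3}]'
python3 - <<'E'
from h import *
st()
rows(c2w([15.5,-0.5,345+30]),tool(0),3)
for n in('side','top'):
    c=capture(n)
    for q in ('rod_tip','cup','lid_tab'): print(n,q,[(x['centre'],round(x['conf'],2),w2c(world(c,x['centre'])).round(0).tolist()) for x in place_of(q,n)[:2]])
E
```

```text
time_s: 13.05
eef_pos: [519.5, 67.0, 424.2]
ee_rot: [0.003, 0.627, 0.779, -0.001]
force: [0.5, 0.5, -0.6]
grip_width: 0.649
grip_force: 0.0
13.05 case [-42.   -3.3 424.2] F [ 0.5  0.5 -0.6] w 0.65 gf 0.0 q [-0.09  0.26  1.07 -0.01  1.8  -0.31] axes z,y in case [-0.01 -0.   -1.  ] [-0. -1.  0.]
1 t [19, -1, 16] a [0.001, 0.002, -0.002]
2 t [20, -1, 17] a [0.001, 0.002, -0.002]
3 t [19, -1, 16] a [0.001, 0.002, -0.002]
end err [-0.1  0.3 -0.1] [-0.001  0.001  0.001]
side rod_tip [([314.8, 127.7], 0.57, [364.0, -340.0, 5.0])]
side cup []
side lid_tab [([258.7, 108.7], 0.7, [-1.0, 5.0, 365.0])]
top rod_tip [([128.0, 210.6], 0.17, [309.0, -155.0, 37.0])]
top cup [([155.0, 201.9], 0.18, [240.0, -173.0, 6.0])]
top lid_tab [([223.7, 228.7], 0.67, [8.0, 1.0, 370.0])]
```

```bash

python3 -m jog '[{"tx":28,"ty":-1,"tz":20,"ax":0,"ay":0,"az":0,"jaw":-0.3},{"tx":29,"ty":-1,"tz":25,"ax":0,"ay":0,"az":0,"jaw":-0.3},{"tx":0,"ty":-1,"tz":24,"ax":0,"ay":0,"az":0,"jaw":-0.3},{"tx":0,"ty":0,"tz":23,"ax":0,"ay":0,"az":0,"jaw":-0.1},{"tx":0,"ty":0,"tz":0,"ax":0,"ay":0,"az":0,"jaw":1}]' 50
python3 -m jog '[{"tx":0,"ty":0,"tz":0,"ax":0,"ay":0,"az":0,"jaw":1},{"tx":0,"ty":0,"tz":0,"ax":0,"ay":0,"az":0,"jaw":1}]'
python3 - <<'E'
from h import *
st();s=sense()
p=w2c(s['eef_pos'])+[0,0,21]; d=p-[130,0,88]; a=np.arctan2(d[2],-d[0])-9/290;r=np.hypot(d[0],d[2]); print('theta',a,r)
q=p
for th in np.linspace(a,.87,9)[1:]:
    n=np.array([130-r*np.cos(th+9/290),0,88+r*np.sin(th+9/290)]); dd=(n-q).round(); q=q+dd; print(round(th,3),dd[[0,2]])
E
```

```text
time_s: 14.08
eef_pos: [505.6, 120.6, 329.5]
ee_rot: [0.0, 0.627, 0.779, -0.002]
force: [2.3, 1.0, -2.4]
grip_width: 0.353
grip_force: 2.2
time_s: 14.32
eef_pos: [505.5, 121.3, 330.1]
ee_rot: [0.0, 0.627, 0.779, -0.001]
force: [0.6, 5.7, -16.0]
grip_width: 0.344
grip_force: 52.1
14.32 case [ 14.1  -1.5 330.1] F [  0.6   5.7 -16. ] w 0.34 gf 52.1 q [ 0.01  0.25  1.32 -0.    1.57 -0.2 ] axes z,y in case [-0.  0. -1.] [-0. -1. -0.]
theta 1.1246729165204086 287.52230699041667
1.093 [-8. -4.]
1.061 [-9. -4.]
1.029 [-8. -4.]
0.997 [-7. -5.]
0.966 [-8. -5.]
0.934 [-8. -5.]
0.902 [-7. -5.]
0.87 [-8. -6.]
```

```bash

python3 -m jog '[{"tx":-8,"ty":0,"tz":4,"ax":0,"ay":0,"az":0,"jaw":1},{"tx":-9,"ty":0,"tz":4,"ax":0,"ay":0,"az":0,"jaw":1},{"tx":-8,"ty":0,"tz":4,"ax":0,"ay":0,"az":0,"jaw":1},{"tx":-7,"ty":0,"tz":5,"ax":0,"ay":0,"az":0,"jaw":1},{"tx":-8,"ty":0,"tz":5,"ax":0,"ay":0,"az":0,"jaw":1}]'
python3 -m jog '[{"tx":-8,"ty":0,"tz":5,"ax":0,"ay":0,"az":0,"jaw":1}]'
python3 - <<'E'
from h import *
st();s=sense()
c=capture('side'); cv2.imwrite('pics/side4.png',cv2.resize(c['color'][70:230,200:360,::-1],None,fx=3.7,fy=3.7,interpolation=cv2.INTER_CUBIC))
E
```

```text
time_s: 14.95
eef_pos: [514.0, 82.7, 309.9]
ee_rot: [0.001, 0.627, 0.779, 0.0]
force: [-2.1, 6.0, -6.2]
grip_width: 0.341
grip_force: 53.0
time_s: 15.08
eef_pos: [515.7, 74.9, 304.8]
ee_rot: [0.001, 0.627, 0.779, 0.0]
force: [-2.8, 6.7, -7.0]
grip_width: 0.343
grip_force: 52.7
15.07 case [-33.5  -1.3 304.8] F [-2.8  6.7 -7. ] w 0.34 gf 52.7 q [-0.08  0.26  1.38 -0.    1.5  -0.3 ] axes z,y in case [-0. -0. -1.] [-0. -1.  0.]
```

View pics/side4.png

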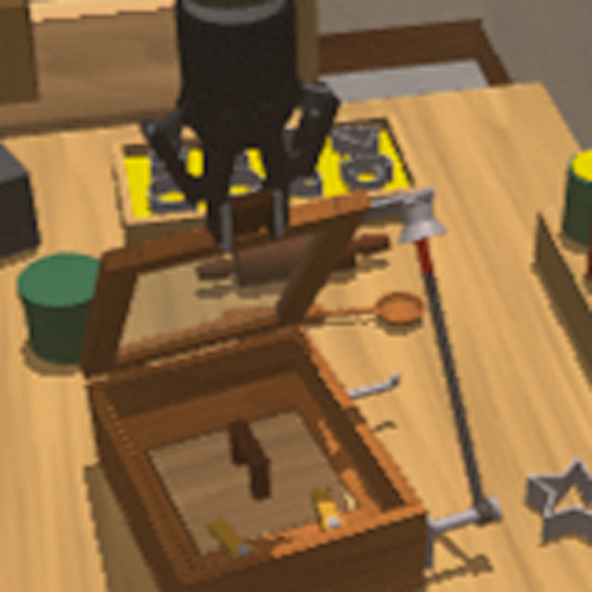

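The crop shows the flared cup at (422,222) with the red rod tip right beneath its mouth at (425,250). They are aligned, so I lower the last bit.

```bash

python3 -m jog '[{"tx":-7,"ty":0,"tz":5,"ax":0,"ay":0,"az":0,"jaw":1},{"tx":-4,"ty":0,"tz":3,"ax":0,"ay":0,"az":0,"jaw":1},{"tx":-4,"ty":0,"tz":3,"ax":0,"ay":0,"az":0,"jaw":1}]'
python3 -m jog '[{"tx":-3,"ty":0,"tz":2,"ax":0,"ay":0,"az":0,"jaw":1},{"tx":0,"ty":0,"tz":0,"ax":0,"ay":0,"az":0,"jaw":1}]'
cat > lid.py <<'E'
from h import *
st();s=sense()
p=w2c(s['eef_pos'])+[0,0,21]; d=p-[130,0,88]; print('theta',np.arctan2(d[2],-d[0])-9/290)
c=capture('side'); Q=cloud(c)
for lo in range(90,250,30):
    a=Q[(Q[:,2]<lo+20)&(Q[:,2]>lo)&(abs(Q[:,1]+156)<10)&(Q[:,0]>-115)&(Q[:,0]<30)]
    if len(a): m=np.median(a,0); print('rod',len(a),m.round(1),np.arctan2(m[2]-50,m[0]+115).round(3))
# lid frame side strips, underside seen from the front
for y0 in (-94,94):
    a=Q[(abs(Q[:,1]-y0)<5)&(Q[:,2]>120)&(Q[:,2]<320)&(Q[:,0]>-60)&(Q[:,0]<125)]
    if len(a)>10: print('lid strip',y0,len(a),np.median(np.arctan2(a[:,2]-88,130-a[:,0])).round(3))
for q in ('rod_tip','cup','lid_tab'): print(q,[(np.round(x['centre']),round(x['conf'],2),w2c(world(c,x['centre'])).round(0).tolist()) for x in place_of(q,'side')[:2]])
print('proj tip/cup seat at propped', proj(c,c2w([8.9,-156,247.3])))
E
python3 lid.py
```

```text
time_s: 15.5
eef_pos: [518.9, 60.3, 294.2]
ee_rot: [0.001, 0.627, 0.779, 0.0]
force: [-4.2, 5.3, -4.6]
grip_width: 0.344
grip_force: 52.9
time_s: 15.75
eef_pos: [519.4, 58.2, 292.5]
ee_rot: [0.001, 0.627, 0.779, 0.001]
force: [-5.9, 10.0, -2.7]
grip_width: 0.342
grip_force: 53.0
15.75 case [-50.6  -1.2 292.5] F [-5.9 10.  -2.7] w 0.34 gf 53.0 q [-0.11  0.27  1.4   0.    1.47 -0.33] axes z,y in case [-0. -0. -1.] [-0. -1.  0.]
theta 0.8645374445156712
rod 25 [ -86.9 -153.3  100.1] 1.06
rod 31 [ -66.2 -154.5  130.4] 1.025
rod 31 [ -47.6 -154.2  160.2] 1.022
rod 29 [ -29.2 -153.8  190.4] 1.022
rod 28 [ -10.2 -153.4  220.1] 1.018
rod 67 [  -3.6 -154.7  247.7] 1.058
lid strip -94 70 0.89
lid strip 94 91 0.896
rod_tip [(array([315., 131.]), 0.66, [-0.0, -157.0, 255.0])]
cup [(array([318., 133.]), 0.65, [-3.0, -163.0, 247.0])]
lid_tab [(array([264., 132.]), 0.62, [-60.0, 14.0, 334.0])]
proj tip/cup seat at propped [313.46102019 131.75771288]
```

```bash

python3 -m jog '[{"tx":-2,"ty":0,"tz":2,"ax":0,"ay":0,"az":0,"jaw":1},{"tx":-1,"ty":0,"tz":1,"ax":0,"ay":0,"az":0,"jaw":1},{"tx":0,"ty":0,"tz":0,"ax":0,"ay":0,"az":0,"jaw":1}]'
python3 lid.py
```

```text
time_s: 16.32
eef_pos: [519.6, 57.3, 291.7]
ee_rot: [0.0, 0.626, 0.78, 0.002]
force: [-11.8, 21.1, 12.1]
grip_width: 0.343
grip_force: 54.7
16.32 case [-51.6  -1.3 291.7] F [-11.8  21.1  12.1] w 0.34 gf 54.7 q [-0.12  0.27  1.4   0.    1.47 -0.33] axes z,y in case [ 0. -0. -1.] [-0. -1.  0.]
theta 0.8602619516501292
rod 27 [ -87.8 -153.2   98.9] 1.064
rod 26 [ -67.1 -154.   130.7] 1.035
rod 29 [ -47.7 -153.7  160.8] 1.025
rod 30 [ -29.3 -153.9  191.6] 1.026
rod 30 [ -11.  -154.2  218.7] 1.018
rod 68 [  -3.7 -153.9  247.6] 1.058
lid strip -94 70 0.886
lid strip 94 91 0.892
rod_tip [(array([317., 128.]), 0.66, [7.0, -166.0, 259.0]), (array([354., 209.]), 0.22, [-119.0, -239.0, 21.0])]
cup [(array([317., 132.]), 0.78, [-2.0, -160.0, 254.0])]
lid_tab [(array([270., 133.]), 0.9, [-64.0, 3.0, 329.0])]
proj tip/cup seat at propped [313.46102019 131.75771288]
```

The lid now bears on the rod: it resists further lowering at about 0.87 rad. I release and retreat.

```bash

python3 -m jog '[{"tx":1,"ty":0,"tz":-1,"ax":0,"ay":0,"az":0,"jaw":0.2},{"tx":0,"ty":0,"tz":0,"ax":0,"ay":0,"az":0,"jaw":-0.3},{"tx":-4,"ty":0,"tz":-15,"ax":0,"ay":0,"az":0,"jaw":-0.3},{"tx":-25,"ty":0,"tz":-40,"ax":0,"ay":0,"az":0,"jaw":-0.3},{"tx":-55,"ty":0,"tz":-15,"ax":0,"ay":0,"az":0,"jaw":-0.3}]'
python3 -m jog '[{"tx":-60,"ty":0,"tz":0,"ax":0,"ay":0,"az":0,"jaw":1}]'
python3 lid.py
python3 - <<'E'
from h import *
c=capture('side'); cv2.imwrite('pics/side5.png',cv2.resize(c['color'][90:250,200:360,::-1],None,fx=3.7,fy=3.7,interpolation=cv2.INTER_CUBIC))
for n in('side','top'):
    c=capture(n)
    for q in('button_l_pivot','button_r_pivot','board_grip','board'): print(n,q,[(np.round(x['centre']).tolist(),round(x['conf'],2),w2c(world(c,x['centre'])).round(0).tolist()) for x in place_of(q,n)[:2]])
E
```

```text
time_s: 17.15
eef_pos: [538.7, -27.6, 363.5]
ee_rot: [0.004, 0.626, 0.78, 0.0]
force: [1.0, 0.1, 0.1]
grip_width: 0.648
grip_force: 0.0
time_s: 17.27
eef_pos: [551.5, -87.7, 362.7]
ee_rot: [0.004, 0.627, 0.779, -0.0]
force: [0.5, 0.7, -0.5]
grip_width: 0.453
grip_force: 0.0
17.27 case [-200.    -0.8  362.7] F [ 0.5  0.7 -0.5] w 0.45 gf 0.0 q [-0.37  0.34  1.13 -0.    1.67 -0.58] axes z,y in case [-0.01 -0.   -1.  ] [-0. -1.  0.]
theta 0.6996180819151168
rod 25 [ -85.8 -154.2  100.3] 1.044
rod 27 [ -66.9 -153.9  129.5] 1.027
rod 27 [ -48.6 -153.8  160.6] 1.03
rod 28 [ -28.2 -154.4  188.8] 1.012
rod 27 [  -8.7 -154.6  219.5] 1.011
rod 59 [  -5.1 -154.2  246.9] 1.062
lid strip -94 39 0.888
lid strip 94 87 0.9
rod_tip [(array([262., 192.]), 0.66, [39.0, 3.0, 52.0]), (array([315., 129.]), 0.57, [0.0, -156.0, 260.0])]
cup [(array([317., 132.]), 0.97, [-1.0, -163.0, 252.0]), (array([217., 161.]), 0.46, [274.0, 83.0, 33.0])]
lid_tab [(array([268., 133.]), 0.62, [-191.0, 52.0, 419.0])]
proj tip/cup seat at propped [313.46102019 131.75771288]
side button_l_pivot [([289.0, 155.0], 0.73, [233.0, -171.0, 12.0]), ([266.0, 222.0], 0.43, [-122.0, 48.0, 87.0])]
side button_r_pivot [([289.0, 215.0], 0.52, [-124.0, -21.0, 87.0])]
side board_grip [([265.0, 191.0], 0.76, [3.0, 4.0, 87.0])]
side board []
top button_l_pivot []
top button_r_pivot [([272.0, 223.0], 0.38, [-85.0, -36.0, 61.0])]
top board_grip [([242.0, 240.0], 0.9, [-15.0, 20.0, 286.0]), ([255.0, 227.0], 0.34, [-51.0, 3.0, 325.0])]
top board [([244.0, 240.0], 0.83, [-20.0, 22.0, 292.0]), ([330.0, 298.0], 0.73, [-141.0, 153.0, 642.0])]
```

View pics/side5.png

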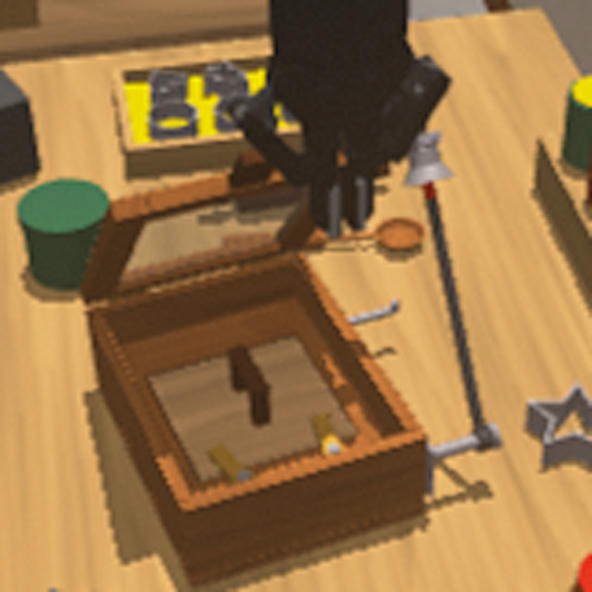

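The crop shows the lid standing on the rod, with the cup at (428,160) over the red tip at (430,190). The buttons are at (232,463) and (325,435), both over the board edge. Next I measure the button angles.

```bash
cat >> h.py <<'E'
def buttons():
    for n in('side','top'):
        c=capture(n); d=c['depth']; T=np.linalg.inv(c['camera_from_world']); v,u=np.mgrid[:420,:560]
        Q=w2c(((np.stack([(u-c['cx'])/c['fx']*d,-(v-c['cy'])/c['fy']*d,-d,np.ones_like(d)],-1)@T.T)[...,:3]).reshape(-1,3))
        for sgn,nm in((1,'l'),(-1,'r')):
            a=Q[(Q[:,2]>56)&(Q[:,2]<67)&(Q[:,0]>-112)&(Q[:,0]<-35)&(Q[:,1]*sgn>5)&(Q[:,1]*sgn<84)]
            if len(a)<4: print(n,nm,len(a)); continue
            e=a[:,:2]-[-88,38*sgn]; f=e[np.hypot(*e.T)>12]
            print(n,nm,len(a),'ctr',a.mean(0).round(1),'ang',np.median(np.arctan2(f[:,1]*sgn,f[:,0])).round(2),'box',np.percentile(a[:,:2],[3,97],axis=0).round(0).tolist())
E
python3 - <<'E'
from h import *
buttons(); st()
E
```

```text
side l 66 ctr [-68.3  43.3  61.8] ang 0.28 box [[-88.0, 32.0], [-47.0, 52.0]]
side r 56 ctr [-67.6 -38.9  61.7] ang 0.08 box [[-89.0, -47.0], [-47.0, -31.0]]
top l 28 ctr [-52.9  45.2  61.2] ang 0.22 box [[-63.0, 39.0], [-45.0, 51.0]]
top r 73 ctr [-77.3 -40.   61.6] ang 0.13 box [[-93.0, -47.0], [-60.0, -32.0]]
18.12 case [-198.    -0.7  359.8] F [-0.1 -0.1  0.2] w 0.0 gf 0.0 q [-0.36  0.34  1.14 -0.    1.67 -0.58] axes z,y in case [-0. -0. -1.] [-0. -1.  0.]
```

```bash
python3 - <<'E'
from h import *
rows(c2w([-148,0,233]),tool(.5),5)
E
```

```text
1 t [10, 0, 25] a [0.0, 0.101, -0.001]
2 t [8, 0, 27] a [0.0, 0.101, -0.001]
3 t [4, -1, 26] a [0.0, 0.101, -0.001]
4 t [2, 0, 28] a [0.0, 0.101, -0.001]
5 t [0, 0, 27] a [0.0, 0.101, -0.001]
end err [-0.1  0.3 -0. ] [ 0.002 -0.001  0.001]
```

```bash

python3 -m jog '[{"tx":10,"ty":0,"tz":25,"ax":0,"ay":0.101,"az":0,"jaw":1},{"tx":8,"ty":0,"tz":27,"ax":0,"ay":0.101,"az":0,"jaw":1},{"tx":4,"ty":-1,"tz":26,"ax":0,"ay":0.101,"az":0,"jaw":1},{"tx":2,"ty":0,"tz":28,"ax":0,"ay":0.101,"az":0,"jaw":1},{"tx":0,"ty":0,"tz":27,"ax":0,"ay":0.101,"az":0,"jaw":1}]'
python3 -m jog '[{"tx":0,"ty":0,"tz":50,"ax":0,"ay":0,"az":0,"jaw":1},{"tx":0,"ty":0,"tz":50,"ax":0,"ay":0,"az":0,"jaw":1},{"tx":0,"ty":0,"tz":50,"ax":0,"ay":0,"az":0,"jaw":1}]'
python3 - <<'E'
from h import *
st(); rows(c2w([-50,0,57.5]),tool(.5),2)
E
```

```text
time_s: 18.75
eef_pos: [539.3, -36.7, 232.3]
ee_rot: [-0.194, 0.607, 0.754, 0.157]
force: [1.0, -0.4, 0.6]
grip_width: 0.001
grip_force: 0.0
time_s: 19.12
eef_pos: [523.8, 34.1, 100.2]
ee_rot: [-0.193, 0.607, 0.755, 0.156]
force: [1.2, -0.2, -0.4]
grip_width: -0.004
grip_force: 0.0
19.12 case [-75.1  -0.3 100.2] F [ 1.2 -0.2 -0.4] w -0.0 gf 0.0 q [-0.37  0.56  1.59  0.43  1.31 -0.76] axes z,y in case [ 0.48 -0.   -0.88] [-0. -1.  0.]
1 t [1, 0, 25] a [0.002, -0.001, -0.002]
2 t [1, 0, 24] a [0.002, -0.001, -0.002]
end err [0.4 0.3 0.6] [-0.001  0.001  0.   ]
```

```bash

python3 -m jog '[{"tx":1,"ty":0,"tz":25,"ax":0,"ay":0,"az":0,"jaw":1},{"tx":1,"ty":0,"tz":24,"ax":0,"ay":0,"az":0,"jaw":1},{"tx":0,"ty":-12,"tz":0,"ax":0,"ay":0,"az":0,"jaw":1},{"tx":0,"ty":-12,"tz":0,"ax":0,"ay":0,"az":0,"jaw":1},{"tx":0,"ty":-11,"tz":0,"ax":0,"ay":0,"az":0,"jaw":1}]'
python3 -m jog '[{"tx":-4,"ty":-9,"tz":-2,"ax":0,"ay":0,"az":0,"jaw":1},{"tx":-5,"ty":-8,"tz":-3,"ax":0,"ay":0,"az":0,"jaw":1},{"tx":-6,"ty":-8,"tz":-3,"ax":0,"ay":0,"az":0,"jaw":1}]'
python3 - <<'E'
from h import *
st(); buttons()
E
```

```text
time_s: 19.75
eef_pos: [484.5, 50.0, 60.3]
ee_rot: [-0.192, 0.608, 0.755, 0.157]
force: [2.7, 0.0, -0.2]
grip_width: 0.0
grip_force: 1.2
time_s: 20.12
eef_pos: [463.5, 28.4, 59.5]
ee_rot: [-0.193, 0.607, 0.755, 0.156]
force: [7.5, 17.2, 3.7]
grip_width: -0.001
grip_force: 8.0
20.12 case [-67.5  59.7  59.5] F [ 7.5 17.2  3.7] w -0.0 gf 8.0 q [-0.42  0.52  1.8   0.43  1.17 -0.88] axes z,y in case [ 0.48 -0.   -0.88] [-0. -1.  0.]
side l 51 ctr [-84.1  55.   62.3] ang 1.42 box [[-89.0, 32.0], [-78.0, 79.0]]
side r 55 ctr [-67.8 -39.   61.8] ang 0.08 box [[-89.0, -47.0], [-46.0, -31.0]]
top l 2
top r 76 ctr [-78.1 -40.5  61.4] ang 0.14 box [[-95.0, -47.0], [-59.0, -32.0]]
```

```bash

python3 -m jog '[{"tx":9,"ty":4,"tz":5,"ax":0,"ay":0,"az":0,"jaw":1},{"tx":6,"ty":28,"tz":3,"ax":0,"ay":0,"az":0,"jaw":1},{"tx":0,"ty":28,"tz":0,"ax":0,"ay":0,"az":0,"jaw":1},{"tx":0,"ty":14,"tz":0,"ax":0,"ay":0,"az":0,"jaw":1},{"tx":0,"ty":11,"tz":1,"ax":0,"ay":0,"az":0,"jaw":1}]'
python3 -m jog '[{"tx":0,"ty":10,"tz":0,"ax":0,"ay":0,"az":0,"jaw":1},{"tx":-4,"ty":9,"tz":-2,"ax":0,"ay":0,"az":0,"jaw":1},{"tx":-5,"ty":8,"tz":-3,"ax":0,"ay":0,"az":0,"jaw":1},{"tx":-6,"ty":8,"tz":-3,"ax":0,"ay":0,"az":0,"jaw":1}]'
python3 - <<'E'
from h import *
st(); buttons()
E
```

```text
time_s: 20.85
eef_pos: [543.3, 64.4, 58.2]
ee_rot: [-0.193, 0.607, 0.755, 0.155]
force: [-0.5, 1.1, -0.2]
grip_width: 0.002
grip_force: 0.0
time_s: 21.35
eef_pos: [581.2, 54.6, 58.6]
ee_rot: [-0.193, 0.607, 0.755, 0.156]
force: [-12.0, 10.1, 4.6]
grip_width: -0.007
grip_force: 7.1
21.35 case [-67.6 -60.8  58.6] F [-12.   10.1   4.6] w -0.01 gf 7.1 q [-0.3   0.72  1.43  0.45  1.29 -0.71] axes z,y in case [ 0.48 -0.   -0.88] [-0. -1.  0.]
side l 49 ctr [-84.3  54.7  62. ] ang 1.44 box [[-90.0, 32.0], [-78.0, 79.0]]
side r 48 ctr [-85.3 -53.7  62.6] ang 1.47 box [[-92.0, -77.0], [-78.0, -31.0]]
top l 0
top r 5 ctr [-70.5 -47.6  63.3] ang 0.63 box [[-83.0, -60.0], [-61.0, -33.0]]
```

```bash

python3 -m jog '[{"tx":8,"ty":-4,"tz":4,"ax":0,"ay":0,"az":0,"jaw":1},{"tx":2,"ty":-20,"tz":-15,"ax":0,"ay":0,"az":0,"jaw":1},{"tx":0,"ty":-20,"tz":-45,"ax":0,"ay":0,"az":0,"jaw":0.2},{"tx":0,"ty":-16,"tz":-40,"ax":0,"ay":0.1,"az":0,"jaw":0.2},{"tx":0,"ty":0,"tz":-10,"ax":0,"ay":0.1,"az":0,"jaw":0.1}]'
python3 - <<'E'
from h import *
st(); buttons()
c=capture('side'); Q=cloud(c)
a=Q[(abs(Q[:,0]-2)<32)&(abs(Q[:,1])<16)&(Q[:,2]>84)&(Q[:,2]<96)]; print('handle',len(a),np.percentile(a,[3,50,97],axis=0).round(1).tolist())
rows(grasp2tcp([2,0.5,82],.7)-tool(.7).as_matrix()[:,2]*40,tool(.7),4)
cv2.imwrite('pics/side6.png',cv2.resize(c['color'][90:250,200:360,::-1],None,fx=3.7,fy=3.7,interpolation=cv2.INTER_CUBIC))
E
```

```text
time_s: 22.08
eef_pos: [532.0, -1.5, 158.2]
ee_rot: [-0.265, 0.589, 0.732, 0.217]
force: [0.3, 0.8, -0.9]
grip_width: 0.449
grip_force: 0.0
22.07 case [-111.7   -0.5  158.2] F [ 0.3  0.8 -0.9] w 0.45 gf 0.0 q [-0.48  0.58  1.46  0.52  1.59 -0.82] axes z,y in case [ 0.64 -0.01 -0.76] [-0.01 -1.    0.01]
side l 49 ctr [-84.5  54.8  62.2] ang 1.42 box [[-90.0, 31.0], [-78.0, 80.0]]
side r 39 ctr [-85.3 -49.9  62.1] ang 1.48 box [[-91.0, -71.0], [-79.0, -30.0]]
top l 101 ctr [-87.5  54.   61.4] ang 1.54 box [[-94.0, 30.0], [-81.0, 79.0]]
top r 96 ctr [-88.5 -56.4  61.4] ang 1.59 box [[-95.0, -81.0], [-82.0, -33.0]]
handle 7 [[-10.4, -2.6, 88.6], [4.2, 4.7, 90.1], [11.0, 7.2, 92.6]]
1 t [10, 0, 27] a [0.001, 0.0, -0.001]
2 t [10, -1, 27] a [0.001, 0.0, -0.001]
3 t [9, 0, 27] a [0.001, 0.0, -0.001]
4 t [10, 0, 27] a [0.001, 0.0, -0.001]
end err [ 0.2  0.2 -0.5] [ 0.001  0.001 -0.   ]
```

View pics/side6.png

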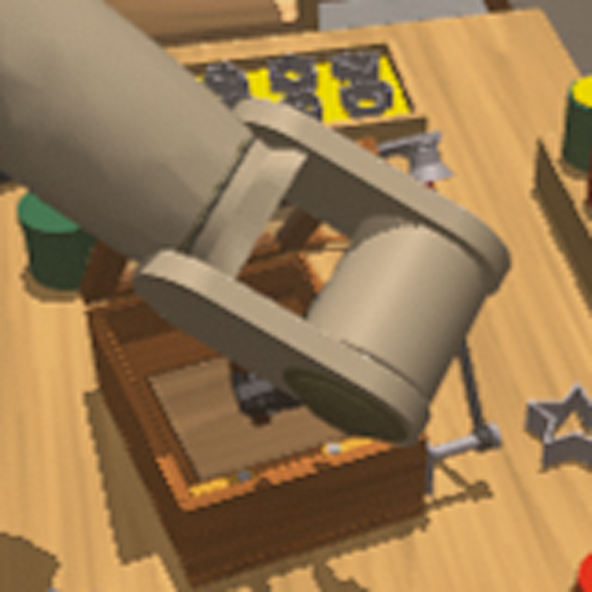

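The crop shows both brass buttons now lying along the front rail, at (215,485) and (350,443). The arm hides the handle. I approach it and check the arm's clearance to the lid.

```bash

python3 -m jog '[{"tx":10,"ty":0,"tz":27,"ax":0,"ay":0,"az":0,"jaw":0.1},{"tx":10,"ty":-1,"tz":27,"ax":0,"ay":0,"az":0,"jaw":0.1},{"tx":9,"ty":0,"tz":27,"ax":0,"ay":0,"az":0,"jaw":0.1},{"tx":10,"ty":0,"tz":27,"ax":0,"ay":0,"az":0,"jaw":0.1}]'
cat > clr.py <<'E'
from h import *
from scipy.spatial import cKDTree
th=.87; a=np.linspace(0,260,60); b=np.linspace(-100,100,60); A,B=np.meshgrid(a,b)
L=np.c_[(130-A*np.cos(th)).ravel(),B.ravel(),(88+A*np.sin(th)).ravel()]
a=np.linspace(260,310,20); b=np.linspace(-15,15,8); A,B=np.meshgrid(a,b)
L=np.r_[L,np.c_[(130-A*np.cos(th)).ravel(),B.ravel(),(88+A*np.sin(th)).ravel()]]
t=cKDTree(L); st()
for n in('side','top'):
    Q=cloud(capture(n)); Q=Q[(Q[:,2]>130)&(Q[:,1]>-130)]
    d,i=t.query(Q); m=(d>28)&(d<400); j=np.argsort(d[m])[:200:25]
    print(n,[(Q[m][k].round(0).tolist(),d[m][k].round(0)) for k in j])
E
python3 clr.py
python3 -c "
from h import *
rows(grasp2tcp([2,0.5,82],.7)+tool(.7).as_matrix()[:,2]*2,tool(.7),2)"
```

```text
time_s: 22.72
eef_pos: [508.6, 98.6, 97.4]
ee_rot: [-0.267, 0.589, 0.732, 0.215]
force: [0.3, -0.1, -0.6]
grip_width: 0.449
grip_force: 0.0
22.73 case [-8.8  0.5 97.4] F [ 0.3 -0.1 -0.6] w 0.45 gf 0.0 q [-0.33  0.59  1.64  0.6   1.37 -0.81] axes z,y in case [ 0.64 -0.   -0.77] [-0. -1.  0.]
side [([-98.0, 17.0, 329.0], np.float64(28.0)), ([-102.0, 6.0, 313.0], np.float64(34.0)), ([-109.0, 11.0, 331.0], np.float64(40.0)), ([-118.0, 7.0, 333.0], np.float64(49.0)), ([-127.0, 0.0, 334.0], np.float64(58.0)), ([-125.0, 18.0, 360.0], np.float64(65.0)), ([-132.0, 14.0, 360.0], np.float64(71.0)), ([-135.0, 15.0, 365.0], np.float64(76.0))]
top [([-97.0, -10.0, 318.0], np.float64(28.0)), ([-82.0, 21.0, 352.0], np.float64(30.0)), ([-100.0, -0.0, 338.0], np.float64(33.0)), ([10.0, -128.0, 263.0], np.float64(34.0)), ([-83.0, 24.0, 358.0], np.float64(36.0)), ([-85.0, 25.0, 360.0], np.float64(39.0)), ([-110.0, -23.0, 317.0], np.float64(42.0)), ([-109.0, -27.0, 308.0], np.float64(44.0))]
1 t [-1, 0, 19] a [-0.0, -0.001, -0.001]
2 t [-1, 1, 20] a [-0.0, -0.001, -0.001]
end err [-0.1  0.6 -0.1] [-0.001  0.001  0.   ]
```

```bash
python3 - <<'E'
from h import *
c=capture('top'); im=c['color'][:,:,::-1].copy()
cv2.imwrite('pics/top7.png',cv2.resize(im[150:310,170:350],None,fx=4,fy=3.7,interpolation=cv2.INTER_CUBIC))
c=capture('top'); 
for p in ([-98,17,329],[-70,0,325],[-70,15,325],[-38,100,287],[-38,-100,287]): u=proj(c,c2w(p)); print(p,((u-[170,150])*[4,3.7]).round())
E
```

```text
[-98, 17, 329] [435. 292.]
[-70, 0, 325] [377. 273.]
[-70, 15, 325] [382. 299.]
[-38, 100, 287] [356. 462.]
[-38, -100, 287] [290. 130.]
```

View pics/top7.png

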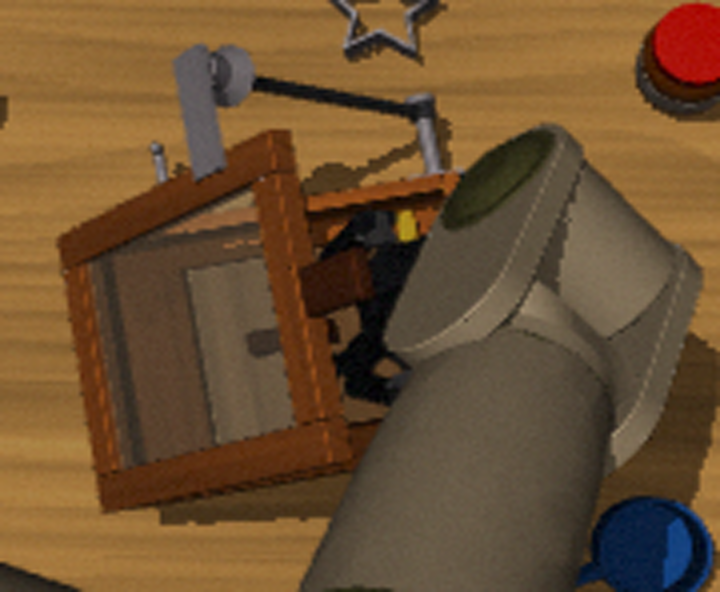

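The picture shows the tab end at (370,280) with the wrist fork close beside it, left edge about (395,330). Going in at this tilt would bring the fork against the tab, so I tilt further away first.

```bash

python3 -m jog '[{"tx":0,"ty":0,"tz":-10,"ax":0,"ay":0.1,"az":0,"jaw":0.1},{"tx":0,"ty":0,"tz":0,"ax":0,"ay":0.1,"az":0,"jaw":0.1},{"tx":0,"ty":0,"tz":0,"ax":0,"ay":0.1,"az":0,"jaw":0.1}]'
python3 clr.py
python3 - <<'E'
from h import *
Q=cloud(capture('top'))
for y in (60,80,100,120,140):
    a=Q[(abs(Q[:,1]-y)<4)&(Q[:,2]>300)]
    if len(a): i=np.argmax(a[:,0]); print('forearm y',y,'max x',a[i].round(0),'top',a[np.argmax(a[:,2])].round(0))
rows(grasp2tcp([2,0.5,82],1.)-tool(1.).as_matrix()[:,2]*25,tool(1.),2)
E
```

```text
time_s: 23.3
eef_pos: [511.2, 89.7, 106.4]
ee_rot: [-0.373, 0.55, 0.683, 0.302]
force: [0.5, 0.2, -0.4]
grip_width: 0.449
grip_force: 0.0
23.3 case [-1.810e+01 -1.000e-01  1.064e+02] F [ 0.5  0.2 -0.4] w 0.45 gf 0.0 q [-0.42  0.71  1.59  0.75  1.59 -0.92] axes z,y in case [ 0.84 -0.01 -0.54] [-0.01 -1.    0.  ]
side [([9.0, -120.0, 263.0], np.float64(28.0)), ([-110.0, 5.0, 210.0], np.float64(104.0)), ([-124.0, 2.0, 220.0], np.float64(109.0)), ([-131.0, -0.0, 225.0], np.float64(111.0)), ([-172.0, 44.0, 367.0], np.float64(114.0)), ([-86.0, 27.0, 165.0], np.float64(116.0)), ([-143.0, 21.0, 228.0], np.float64(118.0)), ([-161.0, 3.0, 246.0], np.float64(121.0))]
top [([17.0, -120.0, 253.0], np.float64(28.0)), ([7.0, -126.0, 266.0], np.float64(33.0)), ([-137.0, 32.0, 333.0], np.float64(70.0)), ([-140.0, 39.0, 332.0], np.float64(74.0)), ([-132.0, 55.0, 349.0], np.float64(78.0)), ([-143.0, 41.0, 346.0], np.float64(81.0)), ([-152.0, 21.0, 339.0], np.float64(83.0)), ([-147.0, 42.0, 349.0], np.float64(85.0))]
forearm y 60 max x [-124.   63.  363.] top [-150.   64.  402.]
forearm y 80 max x [ 49.  84. 561.] top [ 40.  83. 578.]
forearm y 100 max x [ 72. 103. 566.] top [ 56. 103. 594.]
forearm y 120 max x [ 87. 122. 561.] top [ 47. 117. 598.]
forearm y 140 max x [ 87. 142. 584.] top [ 39. 140. 598.]
1 t [-4, 0, 12] a [0.003, 0.0, -0.001]
2 t [-5, 0, 11] a [0.003, 0.0, -0.001]
end err [ 0.5 -0.3  0.2] [-0.001  0.001 -0.001]
```

```bash

python3 -m jog '[{"tx":-4,"ty":0,"tz":12,"ax":0,"ay":0,"az":0,"jaw":0.1},{"tx":-5,"ty":0,"tz":11,"ax":0,"ay":0,"az":0,"jaw":0.2},{"tx":0,"ty":0,"tz":14,"ax":0,"ay":0,"az":0,"jaw":0.2},{"tx":0,"ty":0,"tz":12,"ax":0,"ay":0,"az":0,"jaw":0.2}]' 60
python3 -m jog '[{"tx":0,"ty":0,"tz":0,"ax":0,"ay":0,"az":0,"jaw":1},{"tx":0,"ty":0,"tz":0,"ax":0,"ay":0,"az":0,"jaw":1},{"tx":0,"ty":0,"tz":0,"ax":0,"ay":0,"az":0,"jaw":1}]'
python3 clr.py
```

```text
time_s: 23.95
eef_pos: [502.4, 127.4, 71.4]
ee_rot: [-0.374, 0.55, 0.684, 0.301]
force: [-0.2, 0.3, 0.2]
grip_width: 0.396
grip_force: 0.0
time_s: 24.32
eef_pos: [502.9, 126.0, 71.9]
ee_rot: [-0.373, 0.55, 0.684, 0.301]
force: [-0.1, -0.1, -1.9]
grip_width: 0.173
grip_force: 58.7
24.32 case [19.2  0.  71.9] F [-0.1 -0.1 -1.9] w 0.17 gf 58.7 q [-0.36  0.74  1.64  0.79  1.5  -0.95] axes z,y in case [ 0.84 -0.   -0.54] [-0. -1.  0.]
side [([12.0, -122.0, 257.0], np.float64(29.0)), ([-140.0, 40.0, 342.0], np.float64(76.0)), ([-146.0, 45.0, 350.0], np.float64(86.0)), ([-158.0, 33.0, 326.0], np.float64(89.0)), ([-134.0, 58.0, 376.0], np.float64(92.0)), ([-163.0, 28.0, 320.0], np.float64(94.0)), ([-163.0, 38.0, 326.0], np.float64(96.0)), ([-149.0, 54.0, 366.0], np.float64(98.0))]
top [([20.0, -118.0, 252.0], np.float64(28.0)), ([7.0, -126.0, 266.0], np.float64(33.0)), ([-106.0, 29.0, 310.0], np.float64(42.0)), ([-108.0, 34.0, 306.0], np.float64(46.0)), ([-115.0, 15.0, 305.0], np.float64(50.0)), ([-112.0, 11.0, 294.0], np.float64(52.0)), ([-119.0, 38.0, 325.0], np.float64(55.0)), ([-126.0, 17.0, 314.0], np.float64(57.0))]
```

```bash

python3 -m jog '[{"tx":5,"ty":0,"tz":-3,"ax":0,"ay":0,"az":0,"jaw":1},{"tx":7,"ty":0,"tz":-5,"ax":0,"ay":0,"az":0,"jaw":1},{"tx":9,"ty":0,"tz":-6,"ax":0,"ay":0,"az":0,"jaw":1}]'
cat > brd.py <<'E'
from h import *
from scipy.spatial import cKDTree
st(); s=sense(); g=w2c(s['eef_pos']-quat(s['ee_rot']).as_matrix()[:,2]*20); print('grasp',g.round(1))
for n in('side','top'):
    Q=cloud(capture(n)); a=Q[(abs(Q[:,0]-g[0])<70)&(abs(Q[:,1]-g[1])<62)&(abs(Q[:,1]-g[1])>26)&(abs(Q[:,2]-(g[2]-34))<14)]
    if len(a)<20: continue
    A=np.c_[a[:,:2]-g[:2],np.ones(len(a))]; k=np.linalg.lstsq(A,a[:,2],rcond=None)[0]
    r=abs(a[:,2]-A@k); A,b=A[r<4],a[r<4,2]; k=np.linalg.lstsq(A,b,rcond=None)[0]
    print(n,len(b),'slope x,y',k[:2].round(3),'top z under grip',k[2].round(1),'expect',(g[2]-34).round(1))
E
python3 brd.py; python3 clr.py
```

```text
time_s: 24.8
eef_pos: [502.9, 125.8, 97.9]
ee_rot: [-0.374, 0.55, 0.684, 0.301]
force: [0.2, -0.9, -2.7]
grip_width: 0.175
grip_force: 58.7
24.8 case [19.   0.1 97.9] F [ 0.2 -0.9 -2.7] w 0.18 gf 58.7 q [-0.36  0.7   1.63  0.78  1.53 -0.92] axes z,y in case [ 0.84 -0.   -0.54] [-0. -1.  0.]
grasp [  2.1   0.2 108.7]
side 234 slope x,y [0.005 0.008] top z under grip 75.2 expect 74.7
top 66 slope x,y [ 0.045 -0.012] top z under grip 79.0 expect 74.7
24.9 case [18.8 -0.3 98.4] F [ 0.4  0.  -2.9] w 0.18 gf 58.8 q [-0.36  0.7   1.63  0.78  1.53 -0.92] axes z,y in case [ 0.84 -0.01 -0.54] [-0. -1.  0.]
side [([5.0, -121.0, 265.0], np.float64(28.0)), ([-130.0, 37.0, 365.0], np.float64(76.0)), ([-137.0, -2.0, 277.0], np.float64(82.0)), ([-143.0, 35.0, 365.0], np.float64(86.0)), ([-151.0, 1.0, 291.0], np.float64(88.0)), ([-149.0, 35.0, 363.0], np.float64(90.0)), ([-156.0, -2.0, 290.0], np.float64(93.0)), ([-157.0, -4.0, 288.0], np.float64(95.0))]
top [([11.0, -119.0, 262.0], np.float64(28.0)), ([10.0, -125.0, 263.0], np.float64(33.0)), ([15.0, -130.0, 258.0], np.float64(37.0)), ([-110.0, 22.0, 334.0], np.float64(42.0)), ([-115.0, 19.0, 332.0], np.float64(46.0)), ([-119.0, 17.0, 329.0], np.float64(50.0)), ([-122.0, 15.0, 327.0], np.float64(52.0)), ([-122.0, 4.0, 309.0], np.float64(54.0))]
```

```bash

python3 -m jog '[{"tx":4,"ty":0,"tz":-13,"ax":0,"ay":0,"az":0,"jaw":1},{"tx":3,"ty":0,"tz":-14,"ax":0,"ay":0,"az":0,"jaw":1},{"tx":3,"ty":0,"tz":-14,"ax":0,"ay":0,"az":0,"jaw":1},{"tx":2,"ty":0,"tz":-18,"ax":0,"ay":0,"az":0,"jaw":1},{"tx":0,"ty":0,"tz":-24,"ax":0,"ay":0,"az":0,"jaw":1}]'
python3 -m jog '[{"tx":0,"ty":0,"tz":-30,"ax":0,"ay":0,"az":0,"jaw":1},{"tx":-5,"ty":0,"tz":-30,"ax":0,"ay":0,"az":0,"jaw":1},{"tx":-10,"ty":0,"tz":-30,"ax":0,"ay":0,"az":0,"jaw":1},{"tx":-10,"ty":0,"tz":-30,"ax":0,"ay":0,"az":0,"jaw":1},{"tx":-10,"ty":0,"tz":-30,"ax":0,"ay":0,"az":0,"jaw":1}]'
python3 brd.py; python3 lid.py | grep -v theta
python3 - <<'E'
from h import *
for n in('side','top'):
    c=capture(n)
    print(n,[(np.round(x['centre']).tolist(),round(x['conf'],2),world(c,x['centre'],z=5).round(0).tolist()) for x in place_of('mat',n)[:1]],
     [(np.round(x['centre']).tolist(),round(x['conf'],2),world(c,x['centre'],z=0).round(0).tolist()) for x in place_of('mug_a',n)[:2]])
E
```

```text
time_s: 25.62
eef_pos: [516.4, 62.9, 152.9]
ee_rot: [-0.374, 0.55, 0.684, 0.301]
force: [0.7, 0.4, -3.0]
grip_width: 0.179
grip_force: 58.7
time_s: 26.25
eef_pos: [547.3, -79.7, 204.1]
ee_rot: [-0.374, 0.55, 0.683, 0.301]
force: [1.2, -0.6, -3.0]
grip_width: 0.176
grip_force: 58.8
26.25 case [-191.3    1.6  204.1] F [ 1.2 -0.6 -3. ] w 0.18 gf 58.8 q [-0.63  0.74  1.21  0.65  1.97 -0.84] axes z,y in case [ 0.84 -0.   -0.54] [-0.01 -1.    0.  ]
grasp [-208.1    1.6  214.9]
side 294 slope x,y [0.007 0.007] top z under grip 181.6 expect 180.9
top 1227 slope x,y [-0.004 -0.002] top z under grip 181.7 expect 180.9
26.35 case [-192.9    1.4  204.1] F [ 0.4 -0.2 -2.5] w 0.18 gf 58.8 q [-0.63  0.74  1.21  0.65  1.96 -0.84] axes z,y in case [ 0.84 -0.01 -0.54] [-0.01 -1.    0.  ]
rod 1 [ -87.2 -148.4  102.3] 1.082
rod 21 [ -46.7 -153.8  161.9] 1.023
rod 26 [ -28.5 -154.7  190.4] 1.018
rod 27 [  -8.8 -154.6  218.6] 1.009
rod 71 [  -3.2 -154.1  247.6] 1.056
lid strip -94 66 0.89
rod_tip [(array([318., 129.]), 0.53, [343.0, -345.0, 8.0]), (array([320., 357.]), 0.38, [-500.0, 65.0, 6.0])]
cup [(array([315., 132.]), 0.69, [-1.0, -154.0, 253.0])]
lid_tab [(array([268., 132.]), 0.6, [-61.0, 5.0, 331.0])]
proj tip/cup seat at propped [313.46102019 131.75771288]
side [([317.0, 360.0], 0.65, [545.0, -399.0, 5.0])] [([227.0, 279.0], 0.97, [361.0, -129.0, 0.0])]
top [] [([451.0, 249.0], 0.92, [506.0, -481.0, 0.0]), ([328.0, 296.0], 0.41, [366.0, -128.0, 0.0])]
```

The board hangs level and the lid is still propped. Now I turn the tool so that it leans towards the robot, away from the white mug, and carry the board over the free half of the mat.

```bash
python3 - <<'E'
from h import *
Rt=R.from_euler('z',np.deg2rad(-5-102.6))*tool(1.0)
tgt=np.array([552,-336,0])+Rt.as_matrix()[:,2]*20; tgt[2]=190
print(tgt)
s=sense(); r=quat(s['ee_rot']); p=s['eef_pos']; dz=-np.deg2rad(107.6)/15; 
cor=(r.inv()*R.from_euler('z',-15*dz)*Rt).as_rotvec(); print('cor',cor.round(3))
P0=p-r.as_matrix()[:,2]*20; P1=tgt-Rt.as_matrix()[:,2]*20
R0=r
for k in range(1,16):
    w=R.from_euler('z',dz*k)*R0; des=P0+(P1-P0)*k/15+w.as_matrix()[:,2]*20
    d=r.inv().apply(des-p).round(0); p=p+r.apply(d)
    a=(r.inv()*w).as_rotvec().round(3); r=r*R.from_rotvec(a); print(k,d.astype(int),a)
E
```

```text
[ 568.76537867 -337.46678057  190.        ]
cor [ 0.004 -0.002 -0.001]
1 [ -9  -1 -13] [-0.105 -0.     0.067]
2 [-10   0 -13] [-0.106 -0.     0.068]
3 [ -9   3 -13] [-0.105 -0.     0.067]
4 [-10   5 -13] [-0.106 -0.     0.068]
5 [ -9   7 -13] [-0.105 -0.     0.067]
6 [ -9   8 -12] [-0.106 -0.001  0.068]
7 [ -8  11 -11] [-0.105  0.     0.067]
8 [ -8  12 -11] [-0.106  0.     0.068]
9 [-7 13 -9] [-0.105  0.     0.067]
10 [-6 15 -8] [-0.106  0.     0.068]
11 [-5 16 -6] [-0.105 -0.     0.067]
12 [-4 17 -5] [-0.106 -0.     0.068]
13 [-3 18 -4] [-0.105 -0.     0.067]
14 [-3 18 -1] [-0.106 -0.     0.068]
15 [-1 18  0] [-0.105 -0.     0.067]
```

```bash

python3 -m jog '[{"tx":-9,"ty":-1,"tz":-13,"ax":-0.105,"ay":0,"az":0.067,"jaw":1},{"tx":-10,"ty":0,"tz":-13,"ax":-0.106,"ay":0,"az":0.068,"jaw":1},{"tx":-9,"ty":3,"tz":-13,"ax":-0.105,"ay":0,"az":0.067,"jaw":1},{"tx":-10,"ty":5,"tz":-13,"ax":-0.106,"ay":0,"az":0.068,"jaw":1},{"tx":-9,"ty":7,"tz":-13,"ax":-0.105,"ay":0,"az":0.067,"jaw":1}]'
python3 -m jog '[{"tx":-9,"ty":8,"tz":-12,"ax":-0.106,"ay":0,"az":0.068,"jaw":1},{"tx":-8,"ty":11,"tz":-11,"ax":-0.105,"ay":0,"az":0.067,"jaw":1},{"tx":-8,"ty":12,"tz":-11,"ax":-0.106,"ay":0,"az":0.068,"jaw":1},{"tx":-7,"ty":13,"tz":-9,"ax":-0.105,"ay":0,"az":0.067,"jaw":1},{"tx":-6,"ty":15,"tz":-8,"ax":-0.106,"ay":0,"az":0.068,"jaw":1}]'
python3 -m jog '[{"tx":-5,"ty":16,"tz":-6,"ax":-0.105,"ay":0,"az":0.067,"jaw":1},{"tx":-4,"ty":17,"tz":-5,"ax":-0.106,"ay":0,"az":0.068,"jaw":1},{"tx":-3,"ty":18,"tz":-4,"ax":-0.105,"ay":0,"az":0.067,"jaw":1},{"tx":-3,"ty":18,"tz":-1,"ax":-0.106,"ay":0,"az":0.068,"jaw":1},{"tx":-1,"ty":18,"tz":0,"ax":-0.105,"ay":0,"az":0.067,"jaw":1}]'
cat > brd2.py <<'E'
from h import *
import sys
s=sense(); r=quat(s['ee_rot']).as_matrix(); g=s['eef_pos']-r[:,2]*20
print(s['time_s'],'F',s['force'].round(1),'grasp',g.round(1),'z',r[:,2].round(3),'y',r[:,1].round(3),'w',round(s['grip_width'],3),'q',s['joints'].round(2))
for n in('side','top'):
    c=capture(n); Q=cloud(c); Q=RC.apply(Q)+C0
    h=Q-g; yl=h@np.r_[r[:2,1]/np.hypot(*r[:2,1]),0]; xl=h@np.r_[r[:2,2]/np.hypot(*r[:2,2]),0]
    m=(abs(yl)>24)&(abs(yl)<62)&(abs(xl)<70)&(abs(h[:,2]+34)<14)
    if m.sum()<20: continue
    A=np.c_[xl[m],yl[m],np.ones(m.sum())]; b=Q[m,2]; k=np.linalg.lstsq(A,b,rcond=None)[0]
    e=abs(b-A@k)<4; k=np.linalg.lstsq(A[e],b[e],rcond=None)[0]; print(n,e.sum(),'slope along,across',k[:2].round(3),'top',k[2].round(1),'expect',(g[2]-34).round(1))
    if n=='side':
        m=(Q[:,2]>2.5)&(Q[:,2]<9)&(Q[:,1]<-235)&(Q[:,1]>-560)&(Q[:,0]>400)&(Q[:,0]<680); print('mat z',np.median(Q[m,2]).round(1),cv2.minAreaRect(Q[m][:,:2].astype(np.float32)))
    m=(Q[:,2]>40)&(Q[:,2]<85)&(np.hypot(Q[:,0]-507,Q[:,1]+475)<60); print('mug',Q[m].min(0).round(0),Q[m].max(0).round(0))
E
python3 brd2.py
```

```text
time_s: 27.48
eef_pos: [558.2, -160.4, 198.8]
ee_rot: [-0.262, 0.734, 0.48, 0.402]
force: [0.5, -0.2, -1.8]
grip_width: 0.179
grip_force: 58.9
time_s: 28.1
eef_pos: [565.6, -247.8, 194.3]
ee_rot: [-0.126, 0.846, 0.23, 0.464]
force: [0.0, -0.1, -2.8]
grip_width: 0.173
grip_force: 58.9
time_s: 28.72
eef_pos: [568.6, -338.3, 189.3]
ee_rot: [0.023, 0.876, -0.042, 0.48]
force: [0.5, -0.6, -2.0]
grip_width: 0.177
grip_force: 58.9
28.725 F [ 0.5 -0.6 -2. ] grasp [ 551.8 -336.7  200.1] z [ 0.839 -0.08  -0.538] y [-0.096 -0.995 -0.001] w 0.177 q [-0.98  0.41  1.83  1.43  0.72 -0.4 ]
side 1354 slope along,across [-0.001 -0.002] top 166.8 expect 166.1
mat z 6.0 ((539.8095703125, -394.4315185546875), (317.10321044921875, 280.1925354003906), 89.86944580078125)
mug [ 467. -530.   40.] [ 542. -447.   85.]
top 1047 slope along,across [0. 0.] top 166.3 expect 166.1
mug [ 469. -529.   40.] [ 544. -453.   85.]
```

```bash

python3 -m jog '[{"tx":-25,"ty":0,"tz":16,"ax":0,"ay":0,"az":0,"jaw":1},{"tx":-25,"ty":0,"tz":16,"ax":0,"ay":0,"az":0,"jaw":1},{"tx":-25,"ty":0,"tz":16,"ax":0,"ay":0,"az":0,"jaw":1},{"tx":-22,"ty":0,"tz":14,"ax":0,"ay":0,"az":0,"jaw":1},{"tx":-15,"ty":0,"tz":10,"ax":0,"ay":0,"az":0,"jaw":1}]'
python3 brd2.py
python3 - <<'E'
from h import *
c=capture('side'); cv2.imwrite('pics/side8.png',c['color'][...,::-1])
E
```

```text
time_s: 29.45
eef_pos: [569.4, -337.5, 55.3]
ee_rot: [0.021, 0.876, -0.039, 0.48]
force: [0.3, -0.6, -2.3]
grip_width: 0.179
grip_force: 58.9
29.45 F [ 0.3 -0.6 -2.3] grasp [ 552.6 -336.    66. ] z [ 0.84  -0.075 -0.538] y [-0.089 -0.996 -0.001] w 0.179 q [-0.98  0.67  1.88  1.78  0.73 -0.87]
side 1181 slope along,across [-0. -0.] top 32.7 expect 32.0
mat z 5.9 ((539.9110717773438, -394.4478454589844), (279.7759704589844, 318.7490539550781), 0.022987471893429756)
mug [ 467. -530.   40.] [ 542. -446.   85.]
top 788 slope along,across [-0.001 -0.   ] top 30.4 expect 32.0
mug [ 469. -529.   40.] [ 544. -448.   85.]
```

View pics/side8.png

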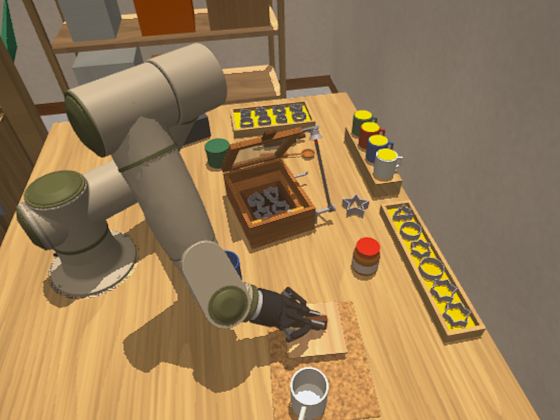

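The picture shows the board level over the free half of the mat at (318,330), clear of the white mug (310,390). The lid is propped, and the goods inside the case can be seen. I lower the board the rest of the way.

```bash

python3 -m jog '[{"tx":-7,"ty":0,"tz":4,"ax":0,"ay":0,"az":0,"jaw":1},{"tx":-4,"ty":0,"tz":3,"ax":0,"ay":0,"az":0,"jaw":1},{"tx":-2,"ty":0,"tz":1,"ax":0,"ay":0,"az":0,"jaw":1}]'
python3 -m jog '[{"tx":-1,"ty":0,"tz":1,"ax":0,"ay":0,"az":0,"jaw":1},{"tx":0,"ty":0,"tz":0,"ax":0,"ay":0,"az":0,"jaw":1}]'
python3 brd2.py
```

```text
time_s: 29.98
eef_pos: [569.1, -338.0, 41.0]
ee_rot: [0.022, 0.876, -0.04, 0.48]
force: [-0.5, 0.5, -2.4]
grip_width: 0.176
grip_force: 58.9
time_s: 30.22
eef_pos: [569.4, -338.1, 39.7]
ee_rot: [0.022, 0.876, -0.04, 0.48]
force: [-0.1, 0.3, -2.2]
grip_width: 0.173
grip_force: 58.9
30.225 F [-0.1  0.3 -2.2] grasp [ 552.6 -336.5   50.5] z [ 0.839 -0.077 -0.538] y [-0.092 -0.996  0.   ] w 0.173 q [-0.98  0.71  1.88  1.82  0.74 -0.92]
side 1166 slope along,across [-0.002  0.   ] top 17.1 expect 16.5
mat z 5.9 ((539.7985229492188, -394.20721435546875), (279.5106201171875, 318.3799133300781), 0.07021642476320267)
mug [ 467. -529.   40.] [ 542. -447.   85.]
top 771 slope along,across [0.003 0.004] top 16.8 expect 16.5
mug [ 469. -530.   40.] [ 544. -447.   85.]
```

```bash

python3 -m jog '[{"tx":-1,"ty":0,"tz":1,"ax":0,"ay":0,"az":0,"jaw":1},{"tx":-1,"ty":0,"tz":0,"ax":0,"ay":0,"az":0,"jaw":1},{"tx":0,"ty":0,"tz":0,"ax":0,"ay":0,"az":0,"jaw":1}]'
python3 -m jog '[{"tx":-1,"ty":0,"tz":1,"ax":0,"ay":0,"az":0,"jaw":1},{"tx":0,"ty":0,"tz":0,"ax":0,"ay":0,"az":0,"jaw":1}]'
```

```text
time_s: 30.7
eef_pos: [569.0, -338.0, 37.3]
ee_rot: [0.022, 0.876, -0.04, 0.48]
force: [0.7, -0.2, -2.7]
grip_width: 0.178
grip_force: 58.9
time_s: 30.95
eef_pos: [569.7, -338.2, 36.7]
ee_rot: [0.022, 0.876, -0.04, 0.481]
force: [-3.1, 2.1, 3.6]
grip_width: 0.179
grip_force: 59.7
```

Contact with the mat: Fz rose from -2.5 to +3.6 N. I release and withdraw along the tool axis.

```bash

python3 -m jog '[{"tx":0,"ty":0,"tz":0,"ax":0,"ay":0,"az":0,"jaw":0.5},{"tx":0,"ty":0,"tz":0,"ax":0,"ay":0,"az":0,"jaw":0.1},{"tx":0,"ty":0,"tz":0,"ax":0,"ay":0,"az":0,"jaw":0},{"tx":1,"ty":0,"tz":-15,"ax":0,"ay":0,"az":0,"jaw":0},{"tx":2,"ty":0,"tz":-30,"ax":0,"ay":0,"az":0,"jaw":0}]'
python3 -m jog '[{"tx":15,"ty":0,"tz":-40,"ax":0,"ay":0,"az":0,"jaw":0},{"tx":40,"ty":0,"tz":-40,"ax":0,"ay":0,"az":0,"jaw":0},{"tx":40,"ty":0,"tz":-40,"ax":0,"ay":0,"az":0,"jaw":0},{"tx":0,"ty":0,"tz":0,"ax":0,"ay":0,"az":0,"jaw":0}]'
python3 lid.py | grep -v theta; python3 - <<'E'
from h import *
buttons()
c=capture('side'); Q=RC.apply(cloud(c))+C0
for n in('side','top'):
    c=capture(n); Q=RC.apply(cloud(c))+C0
    m=(abs(Q[:,0]-552)<75)&(abs(Q[:,1]+336)<75)&(Q[:,2]>9.5)&(Q[:,2]<22); A=np.c_[Q[m][:,:2]-[552,-336],np.ones(m.sum())]
    print(n,m.sum(),np.linalg.lstsq(A,Q[m,2],rcond=None)[0].round(3),cv2.minAreaRect(Q[m][:,:2].astype(np.float32)))
    for q in('mug_a','mug_b','jar','tin','star_cutter'): print(q,[(np.round(x['centre']).tolist(),round(x['conf'],2)) for x in place_of(q,n)[:2]])
    if n=='side': cv2.imwrite('pics/side9.png',c['color'][...,::-1])
E
```

```text
time_s: 31.58
eef_pos: [532.5, -334.2, 63.1]
ee_rot: [0.022, 0.876, -0.04, 0.48]
force: [-1.0, 0.1, 0.9]
grip_width: 0.499
grip_force: 0.0
time_s: 32.08
eef_pos: [482.9, -331.1, 211.8]
ee_rot: [0.025, 0.875, -0.039, 0.482]
force: [0.5, 0.5, -0.6]
grip_width: 0.5
grip_force: 0.0
32.08 case [-422.5  119.3  211.8] F [ 0.5  0.5 -0.6] w 0.5 gf 0.0 q [-1.15  0.25  2.    1.36  0.85 -0.45] axes z,y in case [-0.26 -0.8  -0.53] [-0.95  0.31  0.01]
rod 27 [ -86.3 -153.6  100.1] 1.051
rod 28 [ -67.5 -153.5  130. ] 1.035
rod 30 [ -46.9 -154.4  160.1] 1.017
rod 28 [ -28.9 -154.1  190.5] 1.021
rod 26 [  -9.8 -154.1  221.2] 1.02
rod 65 [  -3.  -154.3  248.4] 1.057
lid strip -94 69 0.893
lid strip 94 92 0.899
rod_tip [(array([315., 129.]), 0.56, [4.0, -159.0, 258.0])]
cup [(array([314., 132.]), 0.88, [0.0, -153.0, 253.0])]
lid_tab [(array([266., 134.]), 0.59, [-60.0, 12.0, 327.0])]
proj tip/cup seat at propped [313.46102019 131.75771288]
side l 49 ctr [-84.2  54.7  61.9] ang 1.4 box [[-90.0, 31.0], [-79.0, 79.0]]
side r 45 ctr [-85.1 -53.5  61.9] ang 1.49 box [[-92.0, -79.0], [-79.0, -31.0]]
top l 97
[... 171 characters left out ...]
1.000e-03  1.421e+01] ((550.3603515625, -337.95611572265625), (146.9982147216797, 140.6499786376953), 88.3907699584961)
mug_a [([308.0, 400.0], 0.89), ([228.0, 279.0], 0.58)]
mug_b [([308.0, 400.0], 0.89), ([228.0, 279.0], 0.58)]
jar [([367.0, 265.0], 0.87), ([217.0, 162.0], 0.48)]
tin [([218.0, 162.0], 0.86)]
star_cutter [([357.0, 212.0], 0.93)]
top 1947 [-0.0000e+00 -1.0000e-03  1.3895e+01] ((551.768310546875, -336.7872314453125), (144.8783721923828, 147.2406463623047), 89.42660522460938)
mug_a [([328.0, 298.0], 0.82), ([449.0, 249.0], 0.66)]
mug_b [([328.0, 298.0], 0.82), ([449.0, 249.0], 0.66)]
jar [([339.0, 169.0], 0.74)]
tin [([140.0, 289.0], 0.98)]
star_cutter [([266.0, 156.0], 0.81)]
```

View pics/side9.png

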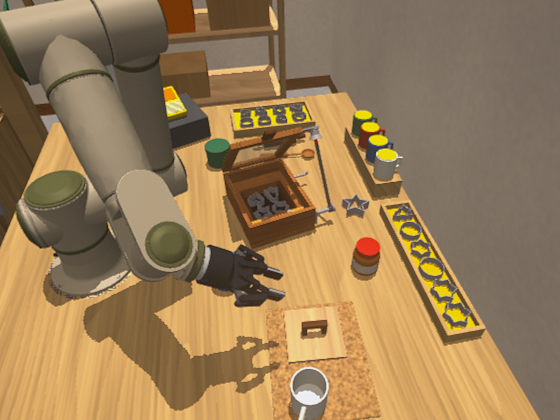

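The picture shows the board flat on the mat at (315,335), handle up, beside the untouched white mug (310,390). The lid is propped at (270,150) and the gripper is free at (240,275). Everything is in place, so I hand in.

```bash
python3 -c "
from rig import finish_job
print(finish_job())"
```

```text
the job is handed in; nothing more can be done
None
```

The showcase is open with its lid resting on the prop rod, both brass buttons are turned aside, and the transit board lies flat on the cork mat, handle up. The goods stand where they were, and I handed the job in at about 33 s; no verdict came back.

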